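Square up the washer levelling plates in their lidded case

ROBOT

A 7-joint arm with a two-finger parallel gripper is mounted at the origin on the work surface. World frame = base frame: x ahead of the robot, y to its left, z up, the work surface at z = 0. Lengths are in m, angles in rad, forces in N, time in s.
With the tool pointing down it reaches from about 0.425 to 0.925 m from the base axis. Payload 6.8 kg.
Tool frame: the origin (TCP) lies midway between the tips of the shut fingers; the grasp point (between the pads) lies 19 mm behind it (r.grip_depth is the distance from the TCP to the grasp point, in m); z points along the fingers, y is the line along which they close (so a half turn about z gives the same grasp; the last joint's range is limited). The gripper opens to 85 mm and grips with 20 to 120 N. Pads are 22 mm wide; open, the fingers measure 114 mm over their backs; the gripper's body (76 mm by 85 mm) begins 54 mm behind the grasp point. The pads swing forward as they close: fully open they stand 13 mm farther back than shut.
Start: joints at [1.019, 0.477, 0.022, 1.555, -0.011, 1.109, -0.083], TCP at [0.29, -0.61, 0.231] pointing down, gripper open.
Joint ranges: [-2.96, 2.96], [-0.34, 2.1], [-1.41, 1.46], [0.24, 2.44], [-1.37, 4.51], [0.17, 1.92], [-2.96, 2.96]. Speed limits (rad/s): [2.39, 2.39, 3.14, 3.14, 3.14, 3.14, 3.14].

INTERFACE

Orientations are given as a rotation vector (axis times angle).
In Python, from bench import telemetry, grab_frame, calibration, order, silhouettes, r gives the robot as it stands.
- The arm moves only by the tool apply_moves, never from a script. Its argument "moves" is a list of rows, each a list of 7 numbers: the turn, a rotation vector about the tool's x, y, z scaled (see below), then the shift along the tool's x, y, z scaled (see below), then the opening, from -1 (shut) to 1 (fully open). A call has exactly 8 rows; each row shifts and turns the commanded pose from where the row before left it, along the tool's axes as they then stand; what a row does not reach is not made up. The controller multiplies each number of a shift by 1000 mm and each number of a turn by 6 degrees. A row lasts 1/12 s, in which the tool goes at most 41.7 mm and 7.16 degrees, less where a joint would pass 70% of its speed; a pose out of reach is approached as far as the arm can. A call with a number of a shift or a turn outside -1 to 1 is refused whole. A call with a gripper value outside its range is refused whole. The fingers move at their own pace and stop on an object; "grip_force" is the grip in N (left out, the last holds). Time passes only in rows, so rows that do not move let the fingers close, or fill a call up. It gives the time, the measured TCP pose, the force, the opening and the grip force at its end, in the units of the state.
- telemetry.get_obs(): the state, without advancing time (a new reading comes with each control period).
- grab_frame(name): name is "scene" or "top" or "wrist"; returns the picture (384x512x3 uint8, blue, green, red); there is no depth.
- calibration(name): a dict with "fx", "fy", "cx", "cy" (pixels), "k1" (the pictures are not rectified: a ray, as slopes to the right and down, at radius r is drawn at 1 + k1 r^2 times it, then the intrinsics apply), "world_from_camera" (4x4, takes a point from camera to world coordinates); the wrist camera has in their place "mount" (4x4, takes a point from camera to tool coordinates, whose origin is the TCP and whose axes are the flange's). Camera axes: x right, y down, z forward; pixel columns grow to the right and rows downward; lengths in m; the calibration is good to about 2 mm. A picture is of the moment at which its call begins: read the wrist's pose just before it. calibration takes no time and is no camera call.
- order.hand_in(): hands the job in; it is judged then, once.
Trained networks look in the newest picture that a camera, given by its name, has taken for a name from the list of things; names that differ only in an ending like _2 or _b are one class to them, and where a whole thing is asked for, a point or a joint stands for the part that bears it (a point fixed in the world has none). Each returns a list of dicts, best first, with "p" (0 to 1); they miss things now and then, are a little off and sometimes report something else, mostly with a low value. They report only what shows in the picture. A call takes as long as a camera call.
- silhouettes(thing, camera): "mask" (384x512 bool, what is visible of it) and "extent" ([centre column, centre row, width, height] in pixels, round what is visible of it).
The state is a dict: "clock": time; "joints": joint angles; "qvel": joint speeds; "tau": joint torques, N m; "tcp_pos": TCP position; "orientation": TCP orientation; "contact_force": force on the tool from outside, world axes, zero at the start; "moment": the same for the moment, N m; "grip_width": finger opening in m; "gripper_force": force on a finger pad.
Only numpy, scipy, OpenCV 4.12 (cv2) and the standard library are available. Lean on these libraries where they do the work, as an engineer would, in place of code of your own. Each camera call takes 0.05 s, during which the arm holds its last target. There are 200 camera calls.

TASK

Lift the case's slatted lid open until it rests on its stop and leave it there. Then tap the four levelling plates inside, without lifting any of them off the stack, until their edges are flush on all sides and every plate is home against the back wall of the case, square to it. Do not shift or knock over the other things around, including the brush and the soap tin in the case.

Things in the scene. Friction and masses are not known exactly. Their poses are not given: they have to be found in the camera images.
- case: grey plastic case fixed to the worktop, 260 (x) x 300 (y) x 65 high, walls and floor 5 thick. Origin: centre of its underside; x from front to hinge side, y to its left, z up. The inner face of the back wall is at x = +125. A white raised bed before it (x +30 to +125, y -105 to +55, top 19 above the worktop) carries the plates
- lid (a joint): angle of the slatted blue lid (260 x 300, 7 thick): 0 closed, grows as it opens, stop at 1.10 rad; starts at 0 to 0.25. Stiff hinge: it stays where left; about 4 N at the handle moves it. On its stop it leans over the back half of the case and the plates, free edge 297 above the worktop at case x = +12: no room for a vertical tool over the plates
- lid_handle (a point): grip centre of the black handle on the lid, 20 from its front edge, 34 above the lid's underside; the grip is a block 36 wide (along case y), 16 deep, 22 high, on a stem 10 wide and 12 high. Its axes are the lid's: z away from the lid's top
- lid_hinge (a point): point on the hinge axis (along case y), middle of the case's back rim, at case x = +130, 65.5 above the worktop; the handle is 240 from it along the lid
- plate_1: yellow slick hard plastic levelling plate (friction about 0.25) with a flat black mark on top, 100 (x) x 54 (y) x 10, about 90 g, bottom of the stack of four. Origin: centre of its underside; x along its length, which runs roughly along the case's x. Underside 19 above the worktop
- plate_2: green slick hard plastic levelling plate (friction about 0.25) with a flat black mark on top, 100 (x) x 54 (y) x 10, about 90 g, second of the stack of four. Origin: centre of its underside; x along its length, which runs roughly along the case's x. Underside 29 above the worktop
- plate_3: red slick hard plastic levelling plate (friction about 0.25) with a flat black mark on top, 100 (x) x 54 (y) x 10, about 90 g, third of the stack of four. Origin: centre of its underside; x along its length, which runs roughly along the case's x. Underside 39 above the worktop
- plate_4: white slick hard plastic levelling plate (friction about 0.25) with a flat black mark on top, 100 (x) x 54 (y) x 10, about 90 g, top of the stack of four. Origin: centre of its underside; x along its length, which runs roughly along the case's x. Underside 49 above the worktop
- brush: bystander: wooden scraping brush with a hard rubber edge, 155 x 38 x 28, lying in the case along its left (+y) wall. Origin: centre of its underside, x along it
- spray: bystander: lavender spray bottle, diameter 72, 221 high, close beside the case. Origin: centre of its underside
- bucket: bystander: ribbed steel peg bucket, top diameter 116, 100 high, close beside the case. Origin: centre of its underside
- canister: bystander: glass canister with spring clip, diameter 92 (105 at the clip), 132 high, close beside the case. Origin: centre of its underside
- stain_bottle: bystander: white bottle with red cap, diameter 68, 170 high, close beside the case. Origin: centre of its underside
- soap_tin: bystander: flat green and silver soap tin, 93 x 65 x 28, lying in the case's front right corner, x along it. Origin: centre of its underside

How it is judged:
By the outcome, as a careful person would: the job done as asked, in the order asked, and still so for the second after the job is handed in, with the robot touching nothing.
It also fails if it takes over 72 s, if anything falls off the work surface, if the arm or the gripper's body presses on something with over 40 N, if the wrist force passes 120 N, or if a joint passes its speed limit or range.

## Working session

There is one attempt and no reset: what is moved stays moved. The work goes in short steps, Python scripts to look and compute and a tool call to move; the robot and the scene stay as the last step left them, time stands still between calls to the robot, and variables do not carry over. Pictures are saved under pics/ and viewed, at most 10 in all, crops included, and the job is handed in when it is done.

Besides the shell and the picture viewer there is one more tool, called after "Request:" in YAML: its name, and indented under it one key for each argument. apply_moves: Moves the arm, as the interface text tells. Its arguments: {"type":"object","properties":{"moves":{"type":"array"},"grip_force":{"type":"number"}},"required":["moves"]}

```bash
ls; mkdir -p pics; python3 - <<'E'
from bench import telemetry, grab_frame, calibration, silhouettes, r
import cv2,numpy as np
a=grab_frame("scene");b=grab_frame("top")
cv2.imwrite("pics/a.png",np.hstack([a,b])[:, :])
cv2.imwrite("pics/s0.png",a);cv2.imwrite("pics/t0.png",b)
cv2.imwrite("pics/a.png",cv2.resize(np.vstack([a,b]),None,fx=.78,fy=.78))
for n in("scene","top","wrist"):print(n,calibration(n))
print(telemetry.get_obs());print(dir(r))
E
```

```text
pics
scene {'fx': 361.90831890589186, 'fy': 361.90831890589186, 'cx': 254.03688284861434, 'cy': 192.62532771166264, 'k1': -0.1158789643760169, 'world_from_camera': array([[ 8.91869571e-01,  3.17443373e-01, -3.22177551e-01,
         9.38156235e-01],
       [ 4.52292499e-01, -6.26600215e-01,  6.34668154e-01,
        -5.67933259e-01],
       [-4.05323421e-04, -7.11759704e-01, -7.02422921e-01,
         7.57808728e-01],
       [ 0.00000000e+00,  0.00000000e+00,  0.00000000e+00,
         1.00000000e+00]])}
top {'fx': 387.55159477224544, 'fy': 387.55159477224544, 'cx': 255.40968663252755, 'cy': 196.59884510275515, 'k1': -0.12227433264734888, 'world_from_camera': array([[ 0.01668654, -0.99368438,  0.1109636 ,  0.52076708],
       [-0.99959701, -0.01912806, -0.02097478,  0.04623465],
       [ 0.02296483, -0.11056888, -0.99360311,  1.11066225],
       [ 0.        ,  0.        ,  0.        ,  1.        ]])}
wrist {'fx': 270.2734372503478, 'fy': 270.2734372503478, 'cx': 250.60323507396598, 'cy': 192.41222521452534, 'k1': -0.046396512723838004, 'mount': array([[ 1.02684888e-03, -9.52823727e-01, -
[... 719 characters left out ...]
p_pos': array([ 0.28959426, -0.60914902,  0.23043331]), 'orientation': array([-3.06305861e+00, -6.91154916e-01,  7.74402608e-04]), 'contact_force': array([-0.22890947,  0.03478164,  0.87982845]), 'moment': array([ 0.01850847, -0.05952638, -0.01811814]), 'gripper_force': 0.0, 'grip_width': 0.08530032837624107}
['Unreachable', '__class__', '__delattr__', '__dict__', '__dir__', '__doc__', '__eq__', '__format__', '__ge__', '__getattribute__', '__getstate__', '__gt__', '__hash__', '__init__', '__init_subclass__', '__le__', '__lt__', '__module__', '__ne__', '__new__', '__reduce__', '__reduce_ex__', '__repr__', '__setattr__', '__sizeof__', '__str__', '__subclasshook__', '__weakref__', 'grip_depth']
```

View pics/a.png

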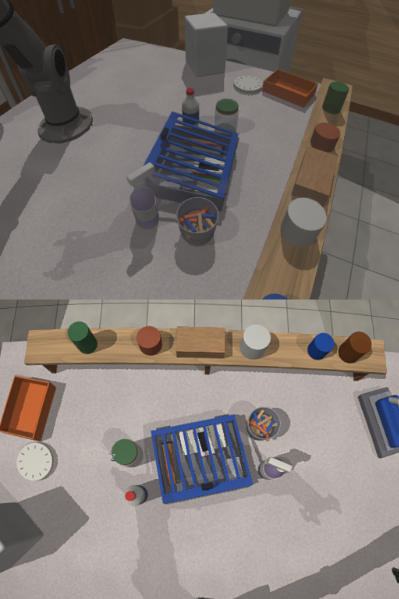

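The case sits centre-right, its handle facing the robot, with bottles on both sides. I'll zoom in and fit the poses.

```bash
cat > h.py <<'E'
import numpy as np,cv2
from scipy.spatial.transform import Rotation as R
from bench import telemetry, grab_frame, calibration, silhouettes
def cam(n,o=None):
    c=calibration(n)
    if n=="wrist":
        o=o or telemetry.get_obs();T=np.eye(4);T[:3,:3]=R.from_rotvec(o["orientation"]).as_matrix();T[:3,3]=o["tcp_pos"]
        c["world_from_camera"]=T@c["mount"]
    return c
def proj(c,P):
    P=np.atleast_2d(P);W=c["world_from_camera"];p=(P-W[:3,3])@W[:3,:3]
    s=p[:,:2]/p[:,2:];s=s*(1+c["k1"]*(s**2).sum(1,keepdims=True))
    return s*[c["fx"],c["fy"]]+[c["cx"],c["cy"]]
def ray(c,uv):
    uv=np.atleast_2d(uv).astype(float);d=(uv-[c["cx"],c["cy"]])/[c["fx"],c["fy"]];s=d.copy()
    for _ in range(20): s=d/(1+c["k1"]*(s**2).sum(1,keepdims=True))
    W=c["world_from_camera"];return W[:3,3],np.c_[s,np.ones(len(s))]@W[:3,:3].T
def onz(c,uv,z):
    o,d=ray(c,uv);return o+d*((z-o[2])/d[:,2:])
E
python3 - <<'E'
from h import *
b=cv2.imread("pics/t0.png");grab_frame("top")
for n in["case","lid","lid_handle","spray","bucket","canister","stain_bottle"]:
    s=silhouettes(n,"top")
    if s: print(n,s[0]["p"],s[0]["extent"]); np.save(f"m_{n}.npy",s[0]["mask"])
x=b[140:270,180:330];cv2.imwrite("pics/t0c.png",cv2.resize(x,None,fx=5,fy=4.5,interpolation=2))
E
```

```text
case 0.63 [258.0, 202.7, 130.0, 112.4]
lid 0.74 [259.3, 204.9, 134.0, 115.6]
lid_handle 0.66 [260.1, 203.2, 126.9, 109.4]
spray 0.65 [354.8, 216.4, 40.8, 26.3]
bucket 0.66 [338.7, 160.6, 49.6, 39.2]
canister 0.69 [162.1, 197.6, 44.3, 39.8]
stain_bottle 0.94 [175.1, 252.5, 31.5, 28.6]
```

View pics/t0c.png

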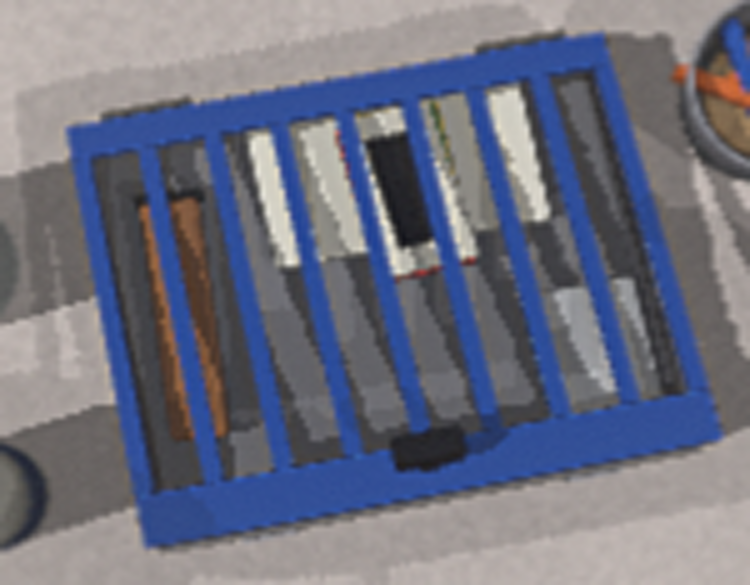

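```bash
cat >> h.py <<'E'
def case_T(x,y,yaw):
    T=np.eye(4);T[:3,:3]=R.from_euler("z",yaw).as_matrix();T[:3,3]=[x,y,0];return T
def lidpt(a,d,y,h): # d from hinge along lid, h above underside; case coords
    return np.array([.130-d*np.cos(a)+h*np.sin(a),y,.0655+d*np.sin(a)+h*np.cos(a)])
def tr(T,P): return np.atleast_2d(P)@T[:3,:3].T+T[:3,3]
E
python3 - <<'E'
from h import *
from scipy.optimize import least_squares
c=cam("top")
uv=np.array([(68,128),(605,35),(720,438),(145,547),(430,440)])/[5,4.5]+[180,140]-.4
def f(p):
    P=[lidpt(p[3],0,.15,.007),lidpt(p[3],0,-.15,.007),lidpt(p[3],.26,-.15,.007),lidpt(p[3],.26,.15,.007),lidpt(p[3],.24,0,.045)]
    return (proj(c,tr(case_T(*p[:3]),P))-uv).ravel()
s=least_squares(f,[.55,.03,.1,.1]);print(s.x,s.fun.round(1))
T=case_T(*s.x[:3]);print("handle",tr(T,lidpt(s.x[3],.24,0,.034)))
cs=cam("scene")
P=[lidpt(s.x[3],0,.15,.007),lidpt(s.x[3],0,-.15,.007),lidpt(s.x[3],.26,-.15,.007),lidpt(s.x[3],.26,.15,.007),lidpt(s.x[3],.24,0,.045),[.13,-.15,0],[-.13,-.15,0]]
q=proj(cs,tr(T,P));print(q)
im=cv2.imread("pics/s0.png")
x=cv2.resize(im[120:330,150:330],None,fx=3,fy=2.8,interpolation=2)
for u,v in q: cv2.circle(x,(int((u-150+.5)*3),int((v-120+.5)*2.8)),3,(0,255,255),1)
cv2.imwrite("pics/s0c.png",x)
E
```

```text
[0.6161213  0.02064547 0.21690364 0.23681607] [-0.2 -0.3 -0.1 -0.5  1.2  0.2 -0.5 -0.1 -0.4  0.6]
handle [[5.23030034e-01 1.30905853e-04 1.54857157e-01]]
[[304.14716544 171.04847665]
 [284.04685874 254.12405545]
 [178.33248958 216.04717577]
 [219.19872975 140.73000757]
 [210.15751134 166.54002706]
 [281.61714856 271.28997765]
 [182.90551396 249.67691454]]
```

View pics/s0c.png

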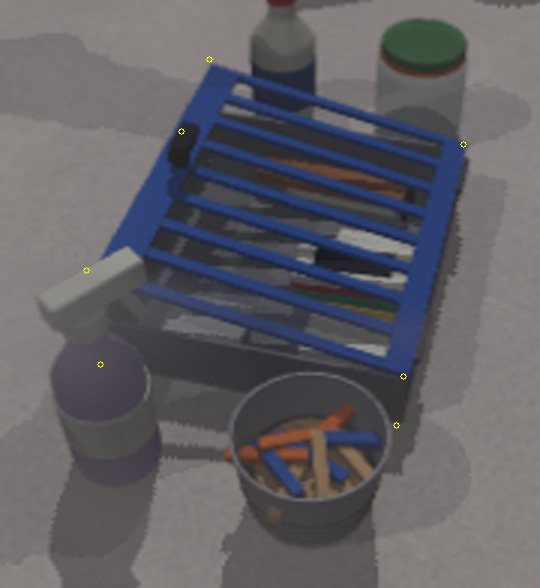

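```bash
python3 - <<'E'
from h import *
from scipy.optimize import least_squares
c=cam("top");cs=cam("scene")
uv=np.array([(68,128),(605,35),(720,438),(145,547),(430,440)])/[5,4.5]+[180,140]-.4
us=np.array([(465,141),(403,376),(211,65),(186,131)])/[3,2.8]+[150,120]-.4
def f(p):
    P=[lidpt(p[3],0,.15,.007),lidpt(p[3],0,-.15,.007),lidpt(p[3],.26,-.15,.007),lidpt(p[3],.26,.15,.007),lidpt(p[3],.24,0,.045)]
    Q=tr(case_T(*p[:3]),P)
    return np.r_[(proj(c,Q)-uv).ravel(),(proj(cs,Q[[0,1,3,4]])-us).ravel()]
s=least_squares(f,[.55,.03,.1,.1]);print(s.x,s.fun.round(1))
T=case_T(*s.x[:3]);print("handle",tr(T,lidpt(s.x[3],.24,0,.034)),"front edge",tr(T,lidpt(s.x[3],.26,0,0)))
np.save("case.npy",s.x)
for n,h in[("spray",.221),("bucket",.1),("canister",.132),("stain_bottle",.17)]:
    m=np.load(f"m_{n}.npy");v,u=np.nonzero(m);p=onz(c,[u.mean(),v.mean()],h*.6);print(n,p[0],(np.linalg.inv(T)@np.r_[p[0],1])[:3])
o=telemetry.get_obs();print(R.from_rotvec(o["orientation"]).as_matrix().round(3))
E
```

```text
[0.61707345 0.02132061 0.21606477 0.22525707] [-0.4 -0.7 -0.3 -0.8  0.8  0.1 -0.6 -0.3 -0.6  0.7 -0.   1.1  0.5  0.2
 -0.5 -1.4 -1.3  0.8]
handle [[0.52297087 0.00066594 0.15224672]] front edge [[ 0.49651185 -0.00514158  0.12357281]]
spray [ 0.58335889 -0.2176044   0.1326    ] [-0.0841532  -0.22614171  0.1326    ]
bucket [ 0.74756771 -0.20194501  0.06      ] [ 0.07959472 -0.24605074  0.06      ]
canister [0.63055302 0.27428667 0.0792    ] [0.06739893 0.24419441 0.0792    ]
stain_bottle [0.48934174 0.23402854 0.102     ] [-0.07915984  0.23514627  0.102     ]
[[ 0.903  0.429 -0.   ]
 [ 0.429 -0.903  0.   ]
 [ 0.    -0.    -1.   ]]
```

Request:
apply_moves:
  moves:
    - [0, 0, 0.724, 0, 0, -0.013, 1]
    - [0, 0, 0.724, 0, 0, -0.013, 1]
    - [0, 0, 0.724, 0, 0, -0.013, 1]
    - [0, 0, 0, 0.018, -0.0273, 0, 1]
    - [0, 0, 0, 0.018, -0.0273, 0, 1]
    - [0, 0, 0, 0.018, -0.0273, 0, 1]
    - [0, 0, 0, 0.018, -0.0273, 0, 1]
    - [0, 0, 0, 0.018, -0.0273, 0, 1]
  grip_force: 30

```text
clock: 1.17
tcp_pos: [0.3488, -0.4555, 0.2705]
orientation: [3.123, 0.339, 0.0]
contact_force: [0.5, 0.6, -0.6]
grip_width: 0.0852
gripper_force: 0.0
```

Request:
apply_moves:
  moves:
    - [0, 0, 0, 0.018, -0.0273, 0, 1]
    - [0, 0, 0, 0.018, -0.0273, 0, 1]
    - [0, 0, 0, 0.018, -0.0273, 0, 1]
    - [0, 0, 0, 0.018, -0.0273, 0, 1]
    - [0, 0, 0, 0.018, -0.0273, 0, 1]
    - [0, 0, 0, 0.018, -0.0273, 0, 1]
    - [0, 0, 0, 0.018, -0.0273, 0, 1]
    - [0, 0, 0, 0.018, -0.0273, 0, 1]

```text
clock: 1.83
tcp_pos: [0.4426, -0.2113, 0.2706]
orientation: [3.123, 0.339, 0.001]
contact_force: [0.3, -0.4, -0.4]
grip_width: 0.0856
gripper_force: 0.0
```

Request:
apply_moves:
  moves:
    - [0, 0, 0, 0.018, -0.0273, 0, 1]
    - [0, 0, 0, 0.018, -0.0273, 0, 1]
    - [0, 0, 0, 0.018, -0.0273, 0, 1]
    - [0, 0, 0, 0.018, -0.0273, 0, 1]
    - [0, 0, 0, 0.018, -0.0273, 0, 1]
    - [0, 0, 0, 0.018, -0.0273, 0, 1]
    - [0, 0, 0, 0.018, -0.0273, 0, 1]
    - [0, 0, 0, 0, 0, 0, 1]

```text
clock: 2.5
tcp_pos: [0.5259, 0.0086, 0.2708]
orientation: [-3.118, -0.353, -0.004]
contact_force: [-0.9, 0.2, 0.4]
grip_width: 0.0851
gripper_force: 0.0
```

```bash
python3 - <<'E'
from h import *
o=telemetry.get_obs();im=grab_frame("wrist");c=cam("wrist",o)
p=np.load("case.npy");T=case_T(*p[:3])
P=[lidpt(p[3],.24+i,j,.045) for i in(-.008,.008) for j in(-.018,.018)]+[lidpt(p[3],.26,0,.007)]
q=proj(c,tr(T,P));print(o["clock"],o["tcp_pos"],R.from_rotvec(o["orientation"]).as_matrix().round(3),q.round(0))
for u,v in q: cv2.circle(im,(int(u),int(v)),2,(0,255,255),1)
cv2.imwrite("pics/w1.png",im)
E
```

```text
2.5 [0.52587183 0.00859076 0.27082572] [[ 0.975  0.224  0.002]
 [ 0.224 -0.975  0.004]
 [ 0.003 -0.003 -1.   ]] [[278. 185.]
 [241. 184.]
 [277. 201.]
 [240. 201.]
 [258. 208.]]
```

View pics/w1.png

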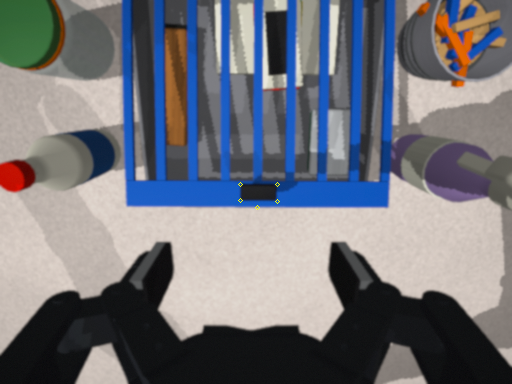

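The wrist view shows the handle at (258,192), right on the projected corners. I'm descending now.

Request:
apply_moves:
  moves:
    - [0, 0, 0, 0, 0, 0.034, 1]
    - [0, 0, 0, 0, 0, 0.034, 1]
    - [0, 0, 0, 0, 0, 0.034, 1]
    - [0, 0, 0, 0, 0, 0.02, 1]
    - [0, 0, 0, 0, 0, 0.012, 1]
    - [0, 0, 0, 0, 0, 0, 1]
    - [0, 0, 0, 0, 0, 0, 1]
    - [0, 0, 0, 0, 0, 0, 1]

```text
clock: 3.22
tcp_pos: [0.525, 0.0003, 0.1374]
orientation: [3.123, 0.338, 0.003]
contact_force: [0.1, 0.0, 0.4]
grip_width: 0.0854
gripper_force: 0.0
```

Request:
apply_moves:
  moves:
    - [0, 0, 0, -0.002, 0, 0.002, -1]
    - [0, 0, 0, 0, 0, 0, -1]
    - [0, 0, 0, 0, 0, 0, -1]
    - [0, 0, 0, 0, 0, 0, -1]
    - [0, 0, 0, 0, 0, 0, -1]
    - [0, 0, 0, 0, 0, 0, -1]
    - [0, 0, 0, 0, 0, 0, -1]
    - [0, 0, 0, 0, 0, 0, -1]

```text
clock: 3.88
tcp_pos: [0.5223, 0.0006, 0.1344]
orientation: [3.123, 0.34, -0.0]
contact_force: [-1.7, 0.6, 1.6]
grip_width: 0.0355
gripper_force: 36.4
```

```bash
python3 - <<'E'
from h import *
p=np.load("case.npy")
A=np.linspace(p[3],1.115,25);P=np.array([lidpt(a,.24,0,.034) for a in A]);D=np.diff(P,axis=0)
for d in D: print("%.4f %.4f"%(d[0],-d[2]))
E
```

```text
0.0034 -0.0083
0.0037 -0.0082
0.0040 -0.0081
0.0043 -0.0079
0.0046 -0.0077
0.0048 -0.0076
0.0051 -0.0074
0.0054 -0.0072
0.0057 -0.0070
0.0059 -0.0068
0.0062 -0.0065
0.0064 -0.0063
0.0066 -0.0061
0.0068 -0.0058
0.0071 -0.0056
0.0073 -0.0053
0.0075 -0.0050
0.0076 -0.0047
0.0078 -0.0045
0.0080 -0.0042
0.0081 -0.0039
0.0082 -0.0036
0.0084 -0.0033
0.0085 -0.0029
```

Request:
apply_moves:
  moves:
    - [0, 0, 0, 0.0034, 0, -0.0083, -1]
    - [0, 0, 0, 0.0037, 0, -0.0082, -1]
    - [0, 0, 0, 0.004, 0, -0.0081, -1]
    - [0, 0, 0, 0.0043, 0, -0.0079, -1]
    - [0, 0, 0, 0.0046, 0, -0.0077, -1]
    - [0, 0, 0, 0.0048, 0, -0.0076, -1]
    - [0, 0, 0, 0.0051, 0, -0.0074, -1]
    - [0, 0, 0, 0.0054, 0, -0.0072, -1]

```text
clock: 4.55
tcp_pos: [0.5568, 0.0084, 0.1973]
orientation: [-3.123, -0.339, 0.002]
contact_force: [-0.9, 2.6, -5.8]
grip_width: 0.0357
gripper_force: 34.3
```

Request:
apply_moves:
  moves:
    - [0, 0, 0, 0.0057, 0, -0.007, -1]
    - [0, 0, 0, 0.0059, 0, -0.0068, -1]
    - [0, 0, 0, 0.0062, 0, -0.0065, -1]
    - [0, 0, 0, 0.0064, 0, -0.0063, -1]
    - [0, 0, 0, 0.0066, 0, -0.0061, -1]
    - [0, 0, 0, 0.0068, 0, -0.0058, -1]
    - [0, 0, 0, 0.0071, 0, -0.0056, -1]
    - [0, 0, 0, 0.0073, 0, -0.0053, -1]

```text
clock: 5.22
tcp_pos: [0.608, 0.0199, 0.2467]
orientation: [-3.123, -0.34, 0.0]
contact_force: [-4.9, 4.1, -2.9]
grip_width: 0.0351
gripper_force: 33.5
```

Going as planned; finishing the arc.

Request:
apply_moves:
  moves:
    - [0, 0, 0, 0.0075, 0, -0.005, -1]
    - [0, 0, 0, 0.0076, 0, -0.0047, -1]
    - [0, 0, 0, 0.0078, 0, -0.0045, -1]
    - [0, 0, 0, 0.008, 0, -0.0042, -1]
    - [0, 0, 0, 0.0081, 0, -0.0039, -1]
    - [0, 0, 0, 0.0082, 0, -0.0036, -1]
    - [0, 0, 0, 0.0084, 0, -0.0033, -1]
    - [0, 0, 0, 0, 0, 0, -1]

```text
clock: 5.88
tcp_pos: [0.664, 0.0325, 0.2765]
orientation: [-3.122, -0.34, -0.005]
contact_force: [-0.4, 4.0, -0.2]
grip_width: 0.0356
gripper_force: 32.7
```

Request:
apply_moves:
  moves:
    - [0, 0, 0, 0.004, 0, -0.0015, -1]
    - [0, 0, 0, 0.003, 0, -0.001, -1]
    - [0, 0, 0, 0.002, 0, -0.0005, -1]
    - [0, 0, 0, 0.001, 0, -0.0005, -1]
    - [0, 0, 0, 0, 0, 0, -1]
    - [0, 0, 0, 0, 0, 0, -1]
    - [0, 0, 0, 0, 0, 0, -1]
    - [0, 0, 0, 0, 0, 0, -1]

```text
clock: 6.55
tcp_pos: [0.6716, 0.0341, 0.2791]
orientation: [-3.122, -0.34, -0.0]
contact_force: [-3.6, 4.3, -1.2]
grip_width: 0.035
gripper_force: 32.5
```

Request:
apply_moves:
  moves:
    - [0, 0, 0, 0.002, 0, -0.0007, -1]
    - [0, 0, 0, 0.002, 0, -0.0007, -1]
    - [0, 0, 0, 0.002, 0, -0.0007, -1]
    - [0, 0, 0, 0, 0, 0, -1]
    - [0, 0, 0, 0, 0, 0, -1]
    - [0, 0, 0, 0, 0, 0, -1]
    - [0, 0, 0, 0, 0, 0, -1]
    - [0, 0, 0, 0, 0, 0, -1]

```text
clock: 7.22
tcp_pos: [0.6746, 0.0348, 0.2801]
orientation: [-3.123, -0.34, 0.01]
contact_force: [-12.0, 2.4, -0.8]
grip_width: 0.0356
gripper_force: 32.5
```

```bash
python3 - <<'E'
from h import *
p=np.load("case.npy");T=case_T(*p[:3])
c=cam("scene");im=grab_frame("scene")
for a,col in((1.06,(0,255,0)),(1.1,(0,255,255)),(1.14,(0,0,255))):
    P=[lidpt(a,.26,-.15,.0),lidpt(a,.26,.15,.0),lidpt(a,.26,-.15,.007),lidpt(a,.26,.15,.007),lidpt(a,0,-.15,.007)]
    for u,v in proj(c,tr(T,P)): im[int(round(v)),int(round(u))]=col
cv2.imwrite("pics/s1.png",cv2.resize(im[60:280,170:370],None,fx=3,fy=2.7,interpolation=0))
E
```

```text
(no output)
```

View pics/s1.png

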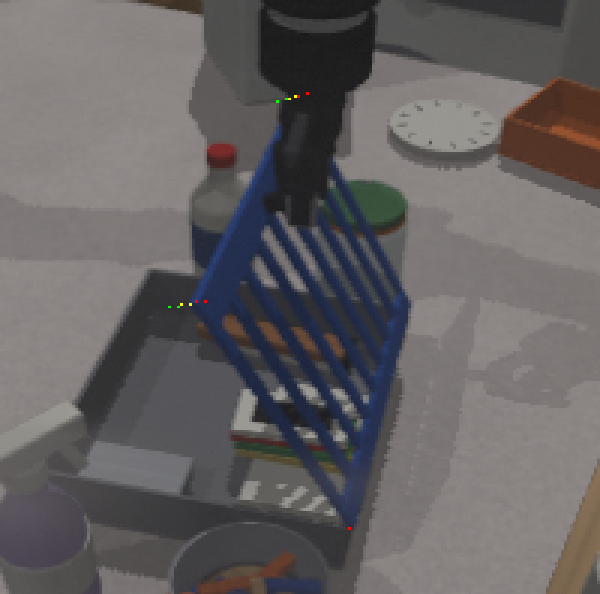

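The lid is on its stop: force rose to 12 N and the angle matches the 1.10 projection. I'll release and retreat.

Request:
apply_moves:
  moves:
    - [0, 0, 0, -0.003, 0, 0.001, 1]
    - [0, 0, 0, 0, 0, 0, 1]
    - [0, 0, 0, 0, 0, 0, 1]
    - [0, 0, 0, 0, 0, 0, 1]
    - [0, 0, 0, 0, 0, -0.02, 1]
    - [0, 0, 0, 0, 0, -0.02, 1]
    - [0, 0, 0, 0, 0, -0.02, 1]
    - [0, 0, 0, 0, 0, -0.02, 1]

```text
clock: 7.93
tcp_pos: [0.6751, 0.0335, 0.3613]
orientation: [3.123, 0.338, 0.002]
contact_force: [0.1, -0.0, 1.0]
grip_width: 0.0855
gripper_force: 0.0
```

Request:
apply_moves:
  moves:
    - [0, 0, 0, -0.025, 0, 0, 1]
    - [0, 0, 0, -0.025, 0, 0, 1]
    - [0, 0, 0, -0.025, 0, 0, 1]
    - [0, 0, 0, -0.025, 0, 0, 1]
    - [0, 0, 0, -0.025, 0, 0, 1]
    - [0, 0, 0, -0.015, 0, 0, 1]
    - [0, 0, 0, 0, 0, 0, 1]
    - [0, 0, 0, 0, 0, 0, 1]

```text
clock: 8.6
tcp_pos: [0.5383, 0.0034, 0.3609]
orientation: [3.123, 0.338, 0.004]
contact_force: [0.4, -0.5, -0.1]
grip_width: 0.0856
gripper_force: 0.0
```

Request:
apply_moves:
  moves:
    - [0, 0.94, 0, 0, 0, 0, 1]
    - [0, 0.94, 0, 0, 0, 0, 1]
    - [0, 0.94, 0, 0, 0, 0, 1]
    - [0, 0.94, 0, 0, 0, 0, 1]
    - [0, 0.94, 0, 0, 0, 0, 1]
    - [0, 0.94, 0, 0, 0, 0, 1]
    - [0, 0.94, 0, 0, 0, 0, 1]
    - [0, 0.92, 0, 0, 0, 0, 1]

```text
clock: 9.27
tcp_pos: [0.539, 0.003, 0.3614]
orientation: [-2.81, -0.304, -1.175]
contact_force: [0.9, 1.7, 0.7]
grip_width: 0.0853
gripper_force: 0.0
```

```bash
python3 - <<'E'
from h import *
p=np.load("case.npy");T=case_T(*p[:3])
o=telemetry.get_obs();im=grab_frame("wrist");c=cam("wrist",o);cv2.imwrite("pics/w2raw.png",im);np.save("c2.npy",c,allow_pickle=True)
print(o["clock"],o["tcp_pos"],o["joints"].round(2));print((T[:3,:3].T@R.from_rotvec(o["orientation"]).as_matrix()).round(3))
P=[[x,y,z] for x,y,z in[(.03,-.105,.019),(.03,.055,.019),(.125,-.105,.065),(.125,.145,.065),(-.125,-.145,.065),(-.125,.145,.065)]]
for u,v in proj(c,tr(T,P)): cv2.circle(im,(int(u),int(v)),2,(0,255,255),1)
cv2.imwrite("pics/w2.png",cv2.resize(im,(800,600)))
for i in(1,2,3,4):
    pass
s=silhouettes("plate_4","wrist")
for q in s: print(q["p"],q["extent"])
E
```

```text
9.2667 [0.53899357 0.00299158 0.36141676] [ 0.14 -0.18 -0.16  2.26 -0.52  0.32 -0.96]
[[ 0.703 -0.002  0.712]
 [ 0.    -1.    -0.003]
 [ 0.712  0.002 -0.703]]
```

View pics/w2.png

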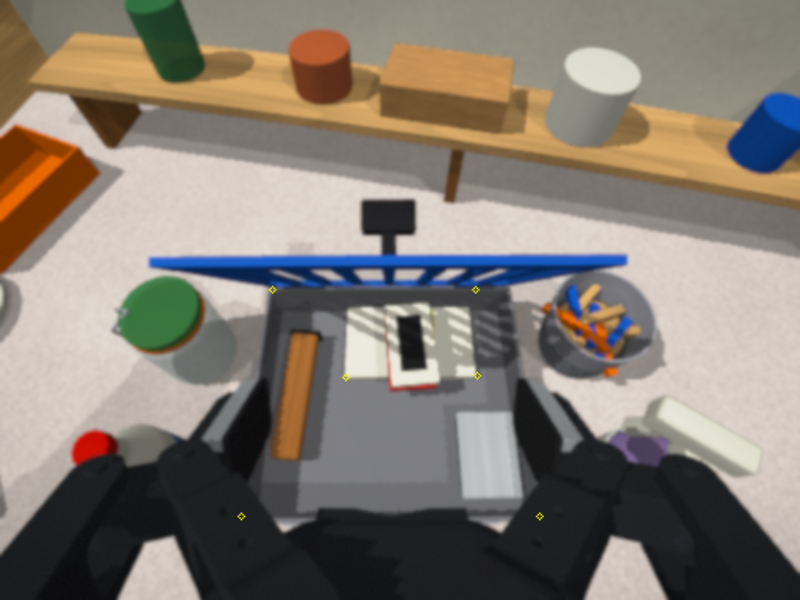

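The view shows the plates at about (390–437, 305–387), the brush left, the tin right and the lid standing open. I'm moving closer to measure the stack.

Request:
apply_moves:
  moves:
    - [0, 0, 0, -0.0179, 0.0033, 0.0246, 1]
    - [0, 0, 0, -0.0179, 0.0033, 0.0246, 1]
    - [0, 0, 0, -0.0179, 0.0033, 0.0246, 1]
    - [0, 0, 0, -0.0179, 0.0033, 0.0246, 1]
    - [0, 0, 0, -0.0179, 0.0033, 0.0246, 1]
    - [0, 0, 0, -0.0179, 0.0033, 0.0246, 1]
    - [0, 0, 0, -0.0179, 0.0033, 0.0246, 1]
    - [0, 0, 0, -0.0179, 0.0033, 0.0246, 1]

```text
clock: 10.03
tcp_pos: [0.5689, -0.0187, 0.2279]
orientation: [-2.812, -0.347, -1.064]
contact_force: [0.5, -0.7, -1.0]
grip_width: 0.0851
gripper_force: 0.0
```

Request:
apply_moves:
  moves:
    - [0, 0, 0, 0, 0, 0, 1]
    - [0, 0, 0, 0, 0, 0, 1]
    - [0, 0, 0, 0, 0, 0, 1]
    - [0, 0, 0, 0, 0, 0, 1]
    - [0, 0, 0, 0, 0, 0, 1]
    - [0, 0, 0, 0, 0, 0, 1]
    - [0, 0, 0, 0, 0, 0, 1]
    - [0, 0, 0, 0, 0, 0, 1]

```text
clock: 10.7
tcp_pos: [0.5655, -0.0211, 0.2269]
orientation: [-2.819, -0.343, -1.064]
contact_force: [-0.1, 0.2, 0.5]
grip_width: 0.0855
gripper_force: 0.0
```

```bash
cat >> h.py <<'E'
def state():
    o=telemetry.get_obs();p=np.load("case.npy");T=case_T(*p[:3]);Ti=np.linalg.inv(T)
    print("t",round(o["clock"],2),"tcp case",tr(Ti,o["tcp_pos"]).round(4),"q",o["joints"].round(2));print((T[:3,:3].T@R.from_rotvec(o["orientation"]).as_matrix()).round(3),o["contact_force"].round(1))
    return o,T
E
python3 - <<'E'
from h import *
o,T=state()
im=grab_frame("wrist");c=cam("wrist",o);cv2.imwrite("pics/w3raw.png",im)
import pickle;pickle.dump(c,open("c3.pkl","wb"))
P=[[x,y,z] for x,y,z in[(.03,-.105,.019),(.03,.055,.019),(.125,-.105,.019),(.125,.055,.019),(.125,-.105,.065),(.125,.055,.065)]]
q=proj(c,tr(T,P));print(q.round())
for u,v in q: cv2.circle(im,(int(u),int(v)),2,(0,255,255),1)
cv2.imwrite("pics/w3.png",cv2.resize(im,(800,600)))
E
```

```text
t 10.7 tcp case [[-0.0595 -0.0304  0.2269]] q [ 0.46  0.12 -0.42  2.31 -1.37  0.17  0.02]
[[ 0.749  0.034  0.662]
 [ 0.011 -0.999  0.039]
 [ 0.663 -0.022 -0.749]] [-0.1  0.2  0.5]
[[309. 217.]
 [197. 214.]
 [306. 159.]
 [204. 157.]
 [311. 142.]
 [199. 141.]]
```

View pics/w3.png

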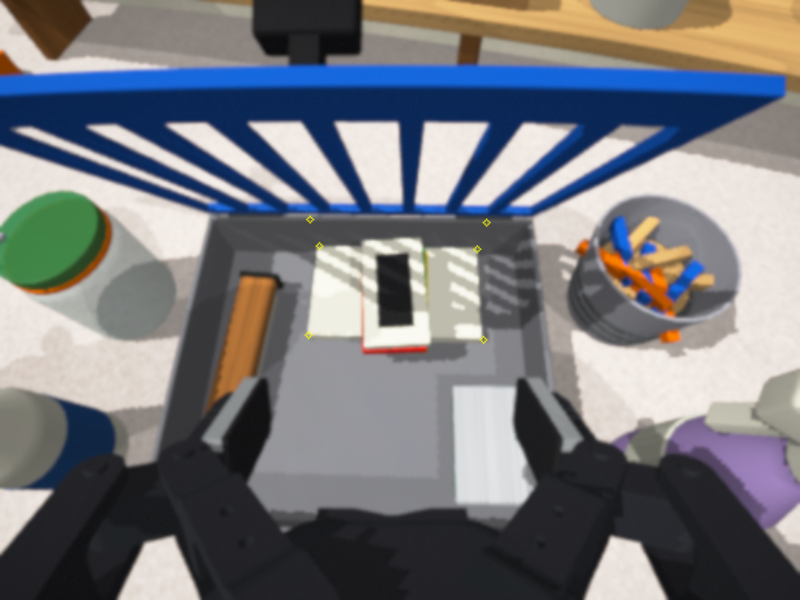

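```bash
cat >> h.py <<'E'
def plan(x,y,z,tdeg):
    o,T=state();t=np.radians(tdeg)
    Rt=np.array([[np.cos(t),0,np.sin(t)],[0,-1,0],[np.sin(t),0,-np.cos(t)]])
    Rc=T[:3,:3].T@R.from_rotvec(o["orientation"]).as_matrix()
    turn=np.degrees(R.from_matrix(Rc.T@Rt).as_rotvec())/6
    d=np.array([x,y,z])-tr(np.linalg.inv(T),o["tcp_pos"])[0]
    print("turn units",turn.round(3),"shift target-axes",(Rt.T@d).round(4),"shift now-axes",(Rc.T@d).round(4))
E
python3 - <<'E'
from h import *
import pickle
c=pickle.load(open("c3.pkl","rb"));p=np.load("case.npy");Ti=np.linalg.inv(case_T(*p[:3]))
k=512/800
for n,u,v,z in[("w BL",362,241,.059),("w BR",423,239,.059),("w FR",429,345,.059),("w FL",362,346,.059),("r FL",362,352,.049),("r FR",427,350,.049),("bedFL",310,335,.019),("bedFR",484,340,.019)]:
    print(n,tr(Ti,onz(c,[u*k-.5,v*k-.5],z)).round(4))
plan(-.01,-.027,.2,33)
im=cv2.imread("pics/w3raw.png");cv2.imwrite("pics/w3c.png",cv2.resize(im[140:240,190:320],(780,600),interpolation=2))
E
```

```text
w BL [[0.1075 0.0076 0.059 ]]
w BR [[ 0.1108 -0.0475  0.059 ]]
w FR [[ 0.0108 -0.0529  0.059 ]]
w FL [[0.0084 0.0012 0.059 ]]
r FL [[0.0064 0.0019 0.049 ]]
r FR [[ 0.0097 -0.0519  0.049 ]]
bedFL [[0.0303 0.0543 0.019 ]]
bedFR [[ 0.0299 -0.1052  0.019 ]]
t 10.75 tcp case [[-0.0595 -0.0304  0.2269]] q [ 0.46  0.12 -0.42  2.31 -1.37  0.17  0.02]
[[ 0.749  0.034  0.662]
 [ 0.011 -0.999  0.039]
 [ 0.662 -0.022 -0.749]] [0.1 0.1 0.1]
turn units [-0.366 -1.412  0.133] shift target-axes [ 0.0269 -0.0034  0.0495] shift now-axes [ 0.0193 -0.0012  0.053 ]
```

View pics/w3c.png

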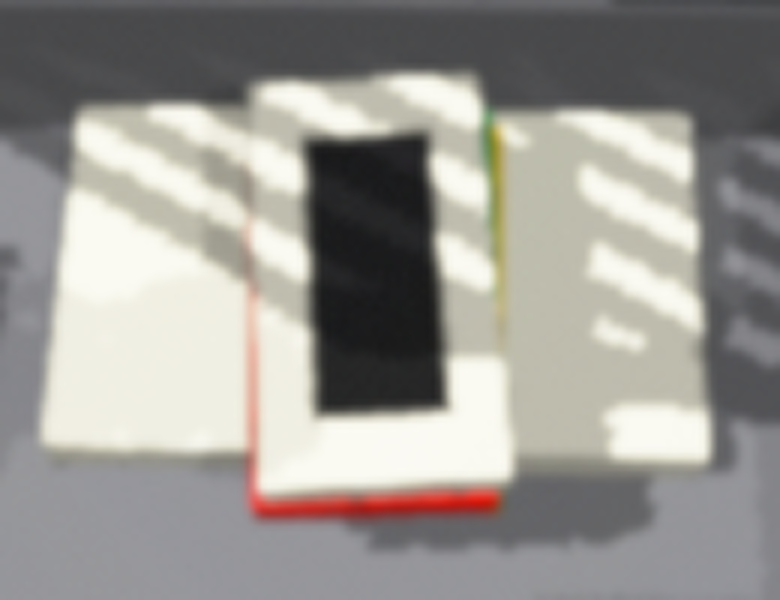

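The top plate is centred at about x=59, y=−23 mm, turned ~3.5°, about 15 mm short of the wall. Red sticks out slightly at front, green and yellow slightly at right. The arm is near joint limits, so I'll use less tilt and go farther forward.

```bash
python3 - <<'E'
from h import *
plan(-.02,-.025,.14,30)
E
```

```text
t 10.75 tcp case [[-0.0595 -0.0304  0.2269]] q [ 0.46  0.12 -0.42  2.31 -1.37  0.17  0.02]
[[ 0.749  0.034  0.662]
 [ 0.011 -0.999  0.039]
 [ 0.662 -0.022 -0.749]] [0.1 0.1 0.1]
turn units [-0.363 -1.912  0.143] shift target-axes [-0.0092 -0.0054  0.095 ] shift now-axes [-0.0279 -0.0022  0.0914]
```

Request:
apply_moves:
  moves:
    - [-0.12, -0.64, 0.05, 0, 0, 0, 1]
    - [-0.12, -0.64, 0.05, 0, 0, 0, 1]
    - [-0.12, -0.64, 0.05, 0, 0, 0, 1]
    - [0, 0, 0, -0.002, -0.001, 0.019, 1]
    - [0, 0, 0, -0.002, -0.001, 0.019, 1]
    - [0, 0, 0, -0.002, -0.001, 0.019, 1]
    - [0, 0, 0, -0.002, -0.001, 0.019, 1]
    - [0, 0, 0, -0.0012, -0.0014, 0.019, 1]

```text
clock: 11.42
tcp_pos: [0.6091, -0.0001, 0.1657]
orientation: [-2.862, -0.357, -0.921]
contact_force: [-0.1, 0.5, 1.4]
grip_width: 0.0854
gripper_force: 0.0
```

```bash
python3 - <<'E'
from h import *
plan(.0,-.025,.1,30)
E
```

```text
t 11.42 tcp case [[-0.0124 -0.0192  0.1657]] q [ 0.02  0.27 -0.03  2.23 -1.36  0.17 -0.02]
[[ 0.81   0.043  0.585]
 [ 0.014 -0.998  0.055]
 [ 0.587 -0.036 -0.809]] [-0.1  0.5  1.4]
turn units [-0.513 -0.984  0.162] shift target-axes [-0.0221  0.0058  0.0631] shift now-axes [-0.0286  0.0087  0.0601]
```

```bash
cat > kin.py <<'E'
import numpy as np
from scipy.spatial.transform import Rotation as R
D=[([1.01889,.47771,.02234,1.55634,-.01147,1.10928,-.08309],[.28959,-.60915,.23043])]
def fk(q,p):
    d1,L1,a1,L2,a2,a6,L3=p
    z=lambda a:R.from_euler("z",a).as_matrix();y=lambda a:R.from_euler("y",a).as_matrix()
    A=z(q[0]*s[0])@y(q[1]);P=np.array([0,0,d1])
    A=A@z(q[2]*s[2]);P=P+A@[a1,0,L1]
    A=A@y(q[3]);P=P+A@[a2,0,L2]
    A=A@z(q[4]*s[4])@y(q[5]);P=P+A@[a6,0,L3]
    return P,A@z(q[6]*s[6])
s=[1]*7
E
python3 - <<'E'
from h import *
import kin
o=telemetry.get_obs()
D=[([1.01888682,0.47771287,0.02234237,1.55633527,-0.0114667,1.10927566,-0.08309382],[0.28959426,-0.60914902,0.23043331]),
([.14,-.18,-.16,2.26,-.52,.32,-.96],[.53899,.00299,.36142]),([.46,.12,-.42,2.31,-1.37,.17,.02],[.5655,-.0211,.2269]),
(o["joints"],o["tcp_pos"])]
# base yaw offset: tcp azimuth vs q1
print("az",[np.arctan2(p[1],p[0]) for q,p in D])
print("R now",R.from_rotvec(o["orientation"]).as_matrix().round(3).tolist())
from scipy.optimize import least_squares
import itertools
best=[]
for sg in itertools.product([1,-1],repeat=3):
    kin.s=[sg[0],1,sg[1],1,sg[2],1,1]
    def f(p): 
        off=p[7]
        return np.concatenate([(kin.fk(np.r_[q[0]+sg[0]*off,q[1:]],p[:7])[0]-x)*1000 for q,x in D]+[20*(np.array(p[[2,4,5]]))])
    for o0 in(0,-1.6,1.6,3.1):
        r_=least_squares(f,[.36,.42,0,.4,0,0,.3,o0]);best.append((r_.cost,sg,r_.x.round(3),r_.fun.round(1)))
best.sort(key=lambda b:b[0])
for b in best[:2]:print(b)
E
```

```text
az [np.float64(-1.1270152283601713), np.float64(0.005547355849565569), np.float64(-0.03729481239276365), np.float64(-0.00017066441045062418)]
R now [[0.788, 0.256, 0.56], [0.187, -0.966, 0.179], [0.587, -0.036, -0.809]]
(np.float64(47.91678954769775), (-1, -1, -1), array([ 0.277,  0.524,  0.027,  0.464,  0.003,  0.003,  0.289, -0.094]), array([-1.2, -1.3, -0. , -0.8,  4.6, -0.4,  5.2, -3.9, -0.7, -5. ,  1.3,
        1.2,  0.5,  0.1,  0.1]))
(np.float64(47.91678954769795), (-1, -1, -1), array([ 0.277,  0.524,  0.027,  0.464,  0.003,  0.003,  0.289, -0.094]), array([-1.2, -1.3, -0. , -0.8,  4.6, -0.4,  5.2, -3.9, -0.7, -5. ,  1.3,
        1.2,  0.5,  0.1,  0.1]))
```

```bash
python3 - <<'E'
from h import *
plan(-.075,-.02,.24,31)
E
```

```text
t 11.42 tcp case [[-0.0124 -0.0192  0.1657]] q [ 0.02  0.27 -0.03  2.23 -1.36  0.17 -0.02]
[[ 0.81   0.043  0.585]
 [ 0.014 -0.998  0.055]
 [ 0.587 -0.036 -0.809]] [-0.1  0.5  1.4]
turn units [-0.515 -0.818  0.157] shift target-axes [-0.0154  0.0008 -0.0959] shift now-axes [-0.0071 -0.0046 -0.0968]
```

Request:
apply_moves:
  moves:
    - [-0.26, -0.41, 0.08, 0, 0, 0, 1]
    - [-0.26, -0.41, 0.08, 0, 0, 0, 1]
    - [0, 0, 0, -0.003, 0, -0.019, 1]
    - [0, 0, 0, -0.003, 0, -0.019, 1]
    - [0, 0, 0, -0.003, 0, -0.019, 1]
    - [0, 0, 0, -0.003, 0, -0.019, 1]
    - [0, 0, 0, -0.003, 0, -0.02, 1]
    - [0, 0, 0, 0, 0, 0, 1]

```text
clock: 12.08
tcp_pos: [0.5463, -0.0163, 0.2406]
orientation: [-2.915, -0.327, -0.862]
contact_force: [0.1, -0.7, 0.5]
grip_width: 0.0854
gripper_force: 0.0
```

```bash
cat >> h.py <<'E'
def forearm():
    import kin
    kin.s=[-1,1,-1,1,-1,1,1];o=telemetry.get_obs();q=o["joints"]
    z=lambda a:R.from_euler("z",a).as_matrix();y=lambda a:R.from_euler("y",a).as_matrix()
    f=(z(-q[0]+.094)@y(q[1])@z(-q[2])@y(q[3]))[:,2]
    Rw=R.from_rotvec(o["orientation"]).as_matrix()
    ft=Rw.T@f
    L=.289; w=-ft; v=np.cross(w,[0,0,L])
    print("q",q.round(3),"forearm in tool",ft.round(3),"angle",np.arccos(ft[2]).round(3),"per 6deg: turn",w.round(3),"shift",(v*np.radians(6)).round(4))
E
python3 - <<'E'
from h import *
state();forearm()
E
```

```text
t 12.08 tcp case [[-0.0772 -0.0215  0.2406]] q [-0.49  0.01  0.51  2.29 -0.51  0.32 -0.89]
[[ 0.838  0.013  0.545]
 [ 0.    -1.     0.024]
 [ 0.545 -0.02  -0.838]] [ 0.1 -0.7  0.5]
q [-0.491  0.015  0.505  2.285 -0.509  0.321 -0.893] forearm in tool [0.257 0.129 0.958] angle 0.292 per 6deg: turn [-0.257 -0.129 -0.958] shift [-0.0039  0.0078  0.    ]
```

```bash
sed -i 's/-q\[0\]+.094/-q[0]-.094/' h.py; python3 - <<'E'
from h import *
forearm()
E
```

```text
q [-0.491  0.015  0.505  2.285 -0.509  0.321 -0.893] forearm in tool [0.229 0.265 0.937] angle 0.358 per 6deg: turn [-0.229 -0.265 -0.937] shift [-0.008   0.0069  0.    ]
```

Request:
apply_moves:
  moves:
    - [-0.24, -0.2, -0.95, -0.006, 0.0072, 0, 1]
    - [-0.24, -0.2, -0.95, -0.006, 0.0072, 0, 1]
    - [-0.24, -0.2, -0.95, -0.006, 0.0072, 0, 1]
    - [-0.24, -0.2, -0.95, -0.006, 0.0072, 0, 1]
    - [-0.24, -0.2, -0.95, -0.006, 0.0072, 0, 1]
    - [-0.24, -0.2, -0.95, -0.006, 0.0072, 0, 1]
    - [-0.24, -0.2, -0.95, -0.006, 0.0072, 0, 1]
    - [-0.24, -0.2, -0.95, -0.006, 0.0072, 0, 1]

```text
clock: 12.75
tcp_pos: [0.5382, -0.0873, 0.2301]
orientation: [2.426, 1.261, 0.579]
contact_force: [0.9, -0.3, -1.0]
grip_width: 0.0853
gripper_force: 0.0
```

```bash
sed -i 's/-q\[0\]-.094/-q[0]-.03/' h.py; python3 - <<'E'
from h import *
state();forearm()
E
```

```text
t 12.75 tcp case [[-0.1003 -0.0892  0.2301]] q [-0.53  0.02  0.51  2.29  0.37  0.32 -0.95]
[[ 0.688  0.557  0.466]
 [ 0.699 -0.68  -0.219]
 [ 0.195  0.477 -0.857]] [ 0.9 -0.3 -1. ]
q [-0.528  0.02   0.511  2.294  0.368  0.323 -0.95 ] forearm in tool [0.239 0.196 0.951] angle 0.315 per 6deg: turn [-0.239 -0.196 -0.951] shift [-0.0059  0.0072  0.    ]
```

The coning works: q5 rises and the other joints hold. Continuing.

Request:
apply_moves:
  moves:
    - [-0.24, -0.2, -0.95, -0.006, 0.0072, 0, 1]
    - [-0.24, -0.2, -0.95, -0.006, 0.0072, 0, 1]
    - [-0.24, -0.2, -0.95, -0.006, 0.0072, 0, 1]
    - [-0.24, -0.2, -0.95, -0.006, 0.0072, 0, 1]
    - [-0.24, -0.2, -0.95, -0.006, 0.0072, 0, 1]
    - [-0.24, -0.2, -0.95, -0.006, 0.0072, 0, 1]
    - [-0.24, -0.2, -0.95, -0.006, 0.0072, 0, 1]
    - [-0.24, -0.2, -0.95, -0.006, 0.0072, 0, 1]

```text
clock: 13.42
tcp_pos: [0.5681, -0.1439, 0.2646]
orientation: [1.573, 1.815, 0.24]
contact_force: [0.3, -0.5, 0.3]
grip_width: 0.0853
gripper_force: 0.0
```

Request:
apply_moves:
  moves:
    - [-0.24, -0.2, -0.95, -0.006, 0.0072, 0, 1]
    - [-0.24, -0.2, -0.95, -0.006, 0.0072, 0, 1]
    - [-0.24, -0.2, -0.95, -0.006, 0.0072, 0, 1]
    - [-0.24, -0.2, -0.95, -0.006, 0.0072, 0, 1]
    - [-0.24, -0.2, -0.95, -0.006, 0.0072, 0, 1]
    - [-0.24, -0.2, -0.95, -0.006, 0.0072, 0, 1]
    - [-0.24, -0.2, -0.95, -0.006, 0.0072, 0, 1]
    - [-0.24, -0.2, -0.95, -0.006, 0.0072, 0, 1]

```text
clock: 14.08
tcp_pos: [0.6168, -0.1479, 0.3183]
orientation: [0.63, 2.05, -0.083]
contact_force: [0.3, -0.6, 0.0]
grip_width: 0.0854
gripper_force: 0.0
```

```bash
python3 - <<'E'
from h import *
state();forearm()
E
```

```text
t 14.08 tcp case [[-0.0365 -0.1652  0.3183]] q [-0.52  0.02  0.5   2.34  2.05  0.36 -0.97]
[[-0.315  0.64   0.701]
 [ 0.479  0.745 -0.464]
 [-0.819  0.189 -0.542]] [ 0.3 -0.6  0. ]
q [-0.523  0.021  0.503  2.337  2.054  0.361 -0.966] forearm in tool [0.282 0.183 0.942] angle 0.343 per 6deg: turn [-0.282 -0.183 -0.942] shift [-0.0055  0.0085  0.    ]
```

Request:
apply_moves:
  moves:
    - [-0.28, -0.18, -0.94, -0.0055, 0.008, 0, 1]
    - [-0.28, -0.18, -0.94, -0.0055, 0.008, 0, 1]
    - [-0.28, -0.18, -0.94, -0.0055, 0.008, 0, 1]
    - [-0.28, -0.18, -0.94, -0.0055, 0.008, 0, 1]
    - [-0.28, -0.18, -0.94, -0.0055, 0.008, 0, 1]
    - [-0.28, -0.18, -0.94, -0.0055, 0.008, 0, 1]
    - [-0.28, -0.18, -0.94, -0.0055, 0.008, 0, 1]
    - [-0.28, -0.18, -0.94, -0.0055, 0.008, 0, 1]

```text
clock: 14.75
tcp_pos: [0.6513, -0.0904, 0.3526]
orientation: [-0.341, 2.006, -0.33]
contact_force: [0.2, 0.7, 0.3]
grip_width: 0.0853
gripper_force: 0.0
```

```bash
python3 - <<'E'
from h import *
plan(-.03,-.025,.25,50);forearm()
E
```

```text
t 14.75 tcp case [[ 0.0094 -0.1164  0.3526]] q [-0.46  0.02  0.48  2.34  2.96  0.34 -1.01]
[[-0.502  0.104  0.859]
 [-0.277  0.921 -0.274]
 [-0.82  -0.375 -0.433]] [0.2 0.7 0.3]
turn units [ -2.584  -4.232 -27.109] shift target-axes [-0.104  -0.0914  0.0357] shift now-axes [ 0.0785  0.1186 -0.0145]
q [-0.459  0.024  0.48   2.337  2.963  0.343 -1.014] forearm in tool [0.294 0.158 0.943] angle 0.341 per 6deg: turn [-0.294 -0.158 -0.943] shift [-0.0048  0.0089  0.    ]
```

Flipped branch reached (q5≈2.96). Now rolling the tool so the camera is on top, at t=50°.

Request:
apply_moves:
  moves:
    - [-0.092, -0.151, -0.968, 0, 0, 0, 1]
    - [-0.092, -0.151, -0.968, 0, 0, 0, 1]
    - [-0.092, -0.151, -0.968, 0, 0, 0, 1]
    - [-0.092, -0.151, -0.968, 0, 0, 0, 1]
    - [-0.092, -0.151, -0.968, 0, 0, 0, 1]
    - [-0.092, -0.151, -0.968, 0, 0, 0, 1]
    - [-0.092, -0.151, -0.968, 0, 0, 0, 1]
    - [-0.092, -0.151, -0.968, 0, 0, 0, 1]

```text
clock: 15.42
tcp_pos: [0.6513, -0.0911, 0.3525]
orientation: [-1.195, 1.677, -0.711]
contact_force: [0.3, -1.1, 0.6]
grip_width: 0.0855
gripper_force: 0.0
```

```bash
python3 - <<'E'
from h import *
plan(-.03,-.025,.25,50)
E
```

```text
t 15.42 tcp case [[ 0.0093 -0.1171  0.3525]] q [-0.35  0.06  0.51  2.34  3.65  0.45 -0.79]
[[-0.296 -0.309  0.904]
 [-0.889  0.436 -0.141]
 [-0.35  -0.845 -0.404]] [ 0.3 -1.1  0.6]
turn units [ -1.84   -3.045 -19.362] shift target-axes [-0.1037 -0.0921  0.0358] shift now-axes [-0.0344  0.1389 -0.0072]
```

Request:
apply_moves:
  moves:
    - [0, 0, -1, 0, 0, 0, 1]
    - [0, 0, -1, 0, 0, 0, 1]
    - [0, 0, -1, 0, 0, 0, 1]
    - [0, 0, -1, 0, 0, 0, 1]
    - [0, 0, -1, 0, 0, 0, 1]
    - [0, 0, -1, 0, 0, 0, 1]
    - [0, 0, -1, 0, 0, 0, 1]
    - [0, 0, -1, 0, 0, 0, 1]

```text
clock: 16.08
tcp_pos: [0.6514, -0.0911, 0.3527]
orientation: [-1.911, 1.127, -1.2]
contact_force: [0.0, 0.2, 0.2]
grip_width: 0.0853
gripper_force: 0.0
```

```bash
python3 - <<'E'
from h import *
plan(-.03,-.025,.25,50)
E
```

```text
t 16.08 tcp case [[ 0.0094 -0.1171  0.3527]] q [-0.41  0.06  0.58  2.34  3.66  0.45  0.04]
[[ 0.031 -0.427  0.904]
 [-0.918 -0.369 -0.142]
 [ 0.394 -0.826 -0.403]] [0.  0.2 0.2]
turn units [ -0.386  -3.145 -11.445] shift target-axes [-0.104  -0.0921  0.0358] shift now-axes [-0.1263  0.0676 -0.0073]
```

Request:
apply_moves:
  moves:
    - [0, 0, -1, 0, 0, 0, 1]
    - [0, 0, -1, 0, 0, 0, 1]
    - [0, 0, -1, 0, 0, 0, 1]
    - [0, 0, -1, 0, 0, 0, 1]
    - [0, 0, -1, 0, 0, 0, 1]
    - [0, 0, -1, 0, 0, 0, 1]
    - [0, 0, -1, 0, 0, 0, 1]
    - [0, 0, -1, 0, 0, 0, 1]

```text
clock: 16.75
tcp_pos: [0.6514, -0.091, 0.3528]
orientation: [-2.468, 0.282, -1.596]
contact_force: [-0.7, 0.5, 0.4]
grip_width: 0.085
gripper_force: 0.0
```

```bash
python3 - <<'E'
from h import *
plan(-.02,-.025,.2,48)
E
```

```text
t 16.75 tcp case [[ 0.0094 -0.1171  0.3528]] q [-0.47  0.06  0.64  2.34  3.66  0.45  0.87]
[[ 0.338 -0.262  0.904]
 [-0.34  -0.929 -0.142]
 [ 0.878 -0.26  -0.403]] [-0.7  0.5  0.4]
turn units [ 0.815 -3.197 -3.532] shift target-axes [-0.1332 -0.0921  0.0804] shift now-axes [-0.1754 -0.0382  0.0219]
```

Request:
apply_moves:
  moves:
    - [0.1, -0.4, -0.44, -0.009, -0.011, -0.013, 1]
    - [0.1, -0.4, -0.44, -0.009, -0.012, -0.012, 1]
    - [0.1, -0.4, -0.44, -0.009, -0.012, -0.011, 1]
    - [0.1, -0.4, -0.44, -0.009, -0.013, -0.01, 1]
    - [0.1, -0.4, -0.44, 0, -0.014, 0, 1]
    - [0.1, -0.4, -0.44, 0, -0.014, 0, 1]
    - [0.1, -0.4, -0.44, 0, 0, 0, 1]
    - [0.1, -0.4, -0.44, 0, 0, 0, 1]

```text
clock: 17.42
tcp_pos: [0.6016, -0.0248, 0.3373]
orientation: [-2.699, -0.17, -1.363]
contact_force: [1.0, -1.0, 0.2]
grip_width: 0.0855
gripper_force: 0.0
```

```bash
python3 - <<'E'
from h import *
plan(-.02,-.024,.14,45)
E
```

```text
t 17.42 tcp case [[-0.025  -0.0418  0.3373]] q [ 0.   -0.04  0.03  2.3   4.5   0.18  0.29]
[[ 0.587 -0.065  0.807]
 [-0.079 -0.997 -0.023]
 [ 0.806 -0.05  -0.59 ]] [ 1.  -1.   0.2]
turn units [ 0.159 -1.48  -0.77 ] shift target-axes [-0.136  -0.0178  0.143 ] shift now-axes [-0.1575 -0.0081  0.12  ]
```

Request:
apply_moves:
  moves:
    - [0.02, -0.05, -0.1, -0.02, -0.001, 0.0148, 1]
    - [0.02, -0.05, -0.1, -0.02, -0.001, 0.0148, 1]
    - [0.02, -0.05, -0.1, -0.02, -0.001, 0.0148, 1]
    - [0.02, -0.05, -0.1, -0.02, -0.001, 0.0148, 1]
    - [0.02, -0.05, -0.1, -0.02, -0.001, 0.0148, 1]
    - [0.02, -0.05, -0.1, -0.02, -0.001, 0.0148, 1]
    - [0.02, -0.05, -0.1, -0.02, -0.001, 0.0148, 1]
    - [0.02, -0.05, -0.1, -0.02, -0.001, 0.0148, 1]

```text
clock: 18.08
tcp_pos: [0.5959, -0.0109, 0.1577]
orientation: [-2.735, -0.307, -1.317]
contact_force: [0.8, 0.0, -0.7]
grip_width: 0.0854
gripper_force: 0.0
```

```bash
python3 - <<'E'
from h import *
plan(-.02,-.024,.12,45)
E
```

```text
t 18.08 tcp case [[-0.0276 -0.0269  0.1577]] q [ 0.07  0.32 -0.06  2.44  3.47  0.52  1.44]
[[ 0.624  0.005  0.781]
 [ 0.007 -1.     0.001]
 [ 0.781  0.005 -0.624]] [ 0.8  0.  -0.7]
turn units [-1.000e-03 -1.066e+00  7.100e-02] shift target-axes [-0.0213 -0.0029  0.032 ] shift now-axes [-0.0247 -0.0031  0.0294]
```

Now properly configured. I'm going to tilt 42°, setting the fork opening and lowering it in front of the stack.

```bash
python3 - <<'E'
from h import *
plan(-.018,-.024,.05,42)
E
```

```text
t 18.08 tcp case [[-0.0276 -0.0269  0.1577]] q [ 0.07  0.32 -0.06  2.44  3.47  0.52  1.44]
[[ 0.624  0.005  0.781]
 [ 0.007 -1.     0.001]
 [ 0.781  0.005 -0.624]] [ 0.8  0.  -0.7]
turn units [ 0.    -1.566  0.071] shift target-axes [-0.0649 -0.0029  0.0864] shift now-axes [-0.0782 -0.0034  0.0747]
```

Request:
apply_moves:
  moves:
    - [0, -0.52, 0.024, 0, 0, 0, -0.53]
    - [0, -0.52, 0.024, 0, 0, 0, -0.53]
    - [0, -0.52, 0.024, 0, 0, 0, -0.53]
    - [0, 0, 0, -0.0162, -0.0007, 0.0216, -0.53]
    - [0, 0, 0, -0.0162, -0.0007, 0.0216, -0.53]
    - [0, 0, 0, -0.0162, -0.0007, 0.0216, -0.53]
    - [0, 0, 0, -0.0162, -0.0007, 0.0216, -0.53]
    - [0, 0, 0, 0, 0, 0, -0.53]

```text
clock: 18.75
tcp_pos: [0.6023, -0.0061, 0.0458]
orientation: [-2.848, -0.305, -1.081]
contact_force: [-0.7, 1.0, 0.0]
grip_width: 0.0203
gripper_force: 0.0
```

```bash
python3 - <<'E'
from h import *
plan(-.018,-.024,.0175,42)
E
```

```text
t 18.75 tcp case [[-0.0203 -0.0236  0.0458]] q [-0.03  0.55  0.01  2.37  3.42  0.5   1.46]
[[ 0.748 -0.001  0.664]
 [-0.003 -1.     0.002]
 [ 0.664 -0.004 -0.748]] [-0.7  1.   0. ]
turn units [-0.02   0.069 -0.032] shift target-axes [-0.0173  0.0004  0.0226] shift now-axes [-0.0171  0.0005  0.0227]
```

Request:
apply_moves:
  moves:
    - [0, 0.03, 0, -0.0087, 0, 0.0113, -0.53]
    - [0, 0.03, 0, -0.0087, 0, 0.0113, -0.53]
    - [0, 0, 0, 0, 0, 0, -0.53]
    - [0, 0, 0, 0.003, 0, 0.0027, -0.53]
    - [0, 0, 0, 0.003, 0, 0.0027, -0.53]
    - [0, 0, 0, 0.003, 0, 0.0027, -0.53]
    - [0, 0, 0, 0.003, 0, 0.0027, -0.53]
    - [0, 0, 0, 0, 0, 0, -0.53]

```text
clock: 19.42
tcp_pos: [0.6247, -0.002, 0.0257]
orientation: [-2.837, -0.305, -1.109]
contact_force: [-0.0, 0.3, -0.4]
grip_width: 0.0203
gripper_force: 0.0
```

```bash
python3 - <<'E'
from h import *
plan(.015,-.024,.0175,42)
o=telemetry.get_obs();im=grab_frame("wrist");cv2.imwrite("pics/w4.png",cv2.resize(im[100:384],(800,444)))
E
```

```text
t 19.42 tcp case [[ 0.0024 -0.0245  0.0257]] q [-0.04  0.62  0.02  2.33  3.4   0.56  1.48]
[[ 0.735 -0.001  0.678]
 [-0.002 -1.     0.001]
 [ 0.678 -0.003 -0.735]] [-0.   0.3 -0.4]
turn units [-0.011 -0.118 -0.024] shift target-axes [ 0.0039 -0.0005  0.0145] shift now-axes [ 0.0037 -0.0005  0.0145]
```

View pics/w4.png

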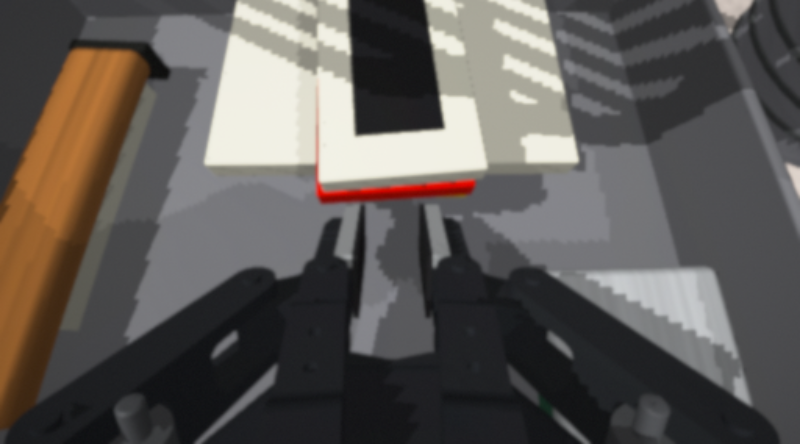

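Request:
apply_moves:
  moves:
    - [0, -0.1, 0, -0.0027, 0, 0.003, -0.53]
    - [0, 0, 0, -0.0027, 0, 0.003, -0.53]
    - [0, 0, 0, 0, 0, 0, -0.53]
    - [0, 0, 0, 0, 0, 0, -0.53]
    - [0, 0, 0, 0, 0, 0, -0.53]
    - [0, 0, 0, 0, 0, 0, -0.53]
    - [0, 0, 0, 0, 0, 0, -0.53]
    - [0, 0, 0, 0, 0, 0, -0.53]

```text
clock: 20.13
tcp_pos: [0.6229, -0.0024, 0.0161]
orientation: [-2.845, -0.305, -1.09]
contact_force: [-0.5, 0.0, 0.1]
grip_width: 0.0202
gripper_force: 0.0
```

```bash
python3 - <<'E'
from h import *
plan(.010,-.024,.0175,42)
E
```

```text
t 20.13 tcp case [[ 0.0006 -0.0244  0.0161]] q [-0.05  0.63  0.02  2.32  3.4   0.56  1.48]
[[ 0.744 -0.001  0.668]
 [-0.003 -1.     0.001]
 [ 0.668 -0.003 -0.744]] [-0.5  0.   0.1]
turn units [-0.012  0.01  -0.027] shift target-axes [ 0.0079 -0.0004  0.0052] shift now-axes [ 0.0079 -0.0004  0.0052]
```

Request:
apply_moves:
  moves:
    - [0, 0, 0, 0.0022, 0, 0.0005, -0.53]
    - [0, 0, 0, 0.0015, 0, 0.0013, -0.53]
    - [0, 0, 0, 0.0015, 0, 0.0013, -0.53]
    - [0, 0, 0, 0.0015, 0, 0.0013, -0.53]
    - [0, 0, 0, 0.0015, 0, 0.0013, -0.53]
    - [0, 0, 0, 0.0015, 0, 0.0013, -0.53]
    - [0, 0, 0, 0, 0, 0, -0.53]
    - [0, 0, 0, 0, 0, 0, -0.53]

```text
clock: 20.8
tcp_pos: [0.6347, 0.0003, 0.0174]
orientation: [-2.845, -0.305, -1.09]
contact_force: [-1.0, 0.2, -0.1]
grip_width: 0.0203
gripper_force: 0.0
```

Request:
apply_moves:
  moves:
    - [0, 0, 0, 0.0007, 0, 0.0007, -0.53]
    - [0, 0, 0, 0.0007, 0, 0.0007, -0.53]
    - [0, 0, 0, 0.0007, 0, 0.0007, -0.53]
    - [0, 0, 0, 0, 0, 0, -0.53]
    - [0, 0, 0, 0, 0, 0, -0.53]
    - [0, 0, 0, 0, 0, 0, -0.53]
    - [0, 0, 0, 0, 0, 0, -0.53]
    - [0, 0, 0, 0, 0, 0, -0.53]

```text
clock: 21.47
tcp_pos: [0.6375, 0.0009, 0.0173]
orientation: [-2.845, -0.305, -1.09]
contact_force: [-0.6, 0.2, 0.3]
grip_width: 0.0201
gripper_force: 0.1
```

```bash
python3 - <<'E'
from h import *
plan(.018,-.024,.0175,42)
E
```

```text
t 21.47 tcp case [[ 0.0156 -0.0244  0.0173]] q [-0.05  0.64  0.02  2.29  3.4   0.53  1.47]
[[ 0.744 -0.001  0.668]
 [-0.003 -1.     0.001]
 [ 0.668 -0.003 -0.744]] [-0.6  0.2  0.3]
turn units [-0.012  0.009 -0.027] shift target-axes [ 0.0019 -0.0004  0.0014] shift now-axes [ 0.0019 -0.0004  0.0014]
```

Request:
apply_moves:
  moves:
    - [0, 0, 0, 0.0007, 0, 0.0007, -0.53]
    - [0, 0, 0, 0.0007, 0, 0.0007, -0.53]
    - [0, 0, 0, 0.0007, 0, 0.0007, -0.53]
    - [0, 0, 0, 0.0007, 0, 0.0007, -0.53]
    - [0, 0, 0, 0, 0, 0, -0.53]
    - [0, 0, 0, 0, 0, 0, -0.53]
    - [0, 0, 0, 0, 0, 0, -0.53]
    - [0, 0, 0, 0, 0, 0, -0.53]

```text
clock: 22.13
tcp_pos: [0.6414, 0.0017, 0.017]
orientation: [-2.845, -0.305, -1.09]
contact_force: [-1.0, 0.3, -0.1]
grip_width: 0.0201
gripper_force: 0.3
```

Request:
apply_moves:
  moves:
    - [0, 0, 0, 0.0007, 0, 0.0007, -0.53]
    - [0, 0, 0, 0.0007, 0, 0.0007, -0.53]
    - [0, 0, 0, 0, 0, 0, -0.53]
    - [0, 0, 0, 0, 0, 0, -0.53]
    - [0, 0, 0, 0, 0, 0, -0.53]
    - [0, 0, 0, 0, 0, 0, -0.53]
    - [0, 0, 0, 0, 0, 0, -0.53]
    - [0, 0, 0, 0, 0, 0, -0.53]

```text
clock: 22.8
tcp_pos: [0.6416, 0.0016, 0.016]
orientation: [-2.848, -0.305, -1.085]
contact_force: [-5.8, -0.4, 1.3]
grip_width: 0.02
gripper_force: 2.9
```

```bash
python3 - <<'E'
from h import *
plan(.018,-.024,.0175,42)
E
```

```text
t 22.8 tcp case [[ 0.0197 -0.0245  0.016 ]] q [-0.05  0.64  0.02  2.28  3.4   0.52  1.47]
[[ 0.746 -0.002  0.666]
 [-0.003 -1.     0.001]
 [ 0.666 -0.003 -0.746]] [-5.8 -0.4  1.3]
turn units [-0.01   0.042 -0.031] shift target-axes [-0.0002 -0.0005 -0.0023] shift now-axes [-0.0002 -0.0005 -0.0023]
```

Yellow is against the wall (5.8 N). Next the green, red and white levels.

Request:
apply_moves:
  moves:
    - [0, 0, 0, -0.0022, 0, -0.0154, -0.53]
    - [0, 0, 0, 0, 0, 0, -0.53]
    - [0, 0, 0, 0.0022, 0, 0.002, -0.53]
    - [0, 0, 0, 0.0022, 0, 0.002, -0.53]
    - [0, 0, 0, 0.0015, 0, 0.0013, -0.53]
    - [0, 0, 0, 0.0015, 0, 0.0013, -0.53]
    - [0, 0, 0, 0.0009, 0, 0.0008, -0.53]
    - [0, 0, 0, 0.0009, 0, 0.0008, -0.53]

```text
clock: 23.47
tcp_pos: [0.6416, 0.0019, 0.0253]
orientation: [-2.848, -0.305, -1.083]
contact_force: [-10.0, -2.4, 3.8]
grip_width: 0.0201
gripper_force: 5.1
```

Request:
apply_moves:
  moves:
    - [0, 0, 0, 0, 0, 0, -0.53]
    - [0, 0, 0, 0, 0, 0, -0.53]
    - [0, 0, 0, 0, 0, 0, -0.53]
    - [0, 0, 0, 0, 0, 0, -0.53]
    - [0, 0, 0, 0, 0, 0, -0.53]
    - [0, 0, 0, 0, 0, 0, -0.53]
    - [0, 0, 0, 0, 0, 0, -0.53]
    - [0, 0, 0, 0, 0, 0, -0.53]

```text
clock: 24.13
tcp_pos: [0.6416, 0.0019, 0.0253]
orientation: [-2.848, -0.305, -1.083]
contact_force: [-6.5, -0.9, 1.2]
grip_width: 0.0201
gripper_force: 3.2
```

```bash
python3 - <<'E'
from h import *
plan(.0215,-.024,.0273,42)
E
```

```text
t 24.13 tcp case [[ 0.0198 -0.0242  0.0253]] q [-0.05  0.62  0.01  2.28  3.41  0.49  1.46]
[[ 0.747 -0.001  0.665]
 [-0.003 -1.     0.001]
 [ 0.665 -0.003 -0.747]] [-6.5 -0.9  1.2]
turn units [-0.014  0.055 -0.029] shift target-axes [ 0.0026 -0.0002 -0.0003] shift now-axes [ 0.0026 -0.0002 -0.0003]
```

Request:
apply_moves:
  moves:
    - [0, 0, 0, -0.0018, 0, -0.0158, -0.53]
    - [0, 0, 0, 0, 0, 0, -0.53]
    - [0, 0, 0, 0.0022, 0, 0.002, -0.53]
    - [0, 0, 0, 0.0022, 0, 0.002, -0.53]
    - [0, 0, 0, 0.0015, 0, 0.0013, -0.53]
    - [0, 0, 0, 0.0015, 0, 0.0013, -0.53]
    - [0, 0, 0, 0.0008, 0, 0.0007, -0.53]
    - [0, 0, 0, 0.0008, 0, 0.0007, -0.53]

```text
clock: 24.8
tcp_pos: [0.6417, 0.0018, 0.0359]
orientation: [-2.848, -0.305, -1.083]
contact_force: [-10.8, -1.5, 5.0]
grip_width: 0.0197
gripper_force: 5.3
```

Request:
apply_moves:
  moves:
    - [0, 0, 0, 0, 0, 0, -0.53]
    - [0, 0, 0, 0, 0, 0, -0.53]
    - [0, 0, 0, 0, 0, 0, -0.53]
    - [0, 0, 0, -0.0018, 0, -0.0158, -0.53]
    - [0, 0, 0, 0, 0, 0, -0.53]
    - [0, 0, 0, 0.0022, 0, 0.002, -0.53]
    - [0, 0, 0, 0.0022, 0, 0.002, -0.53]
    - [0, 0, 0, 0.0015, 0, 0.0013, -0.53]

```text
clock: 25.47
tcp_pos: [0.6413, 0.0017, 0.0482]
orientation: [-2.844, -0.306, -1.091]
contact_force: [-2.1, 0.5, -0.1]
grip_width: 0.0202
gripper_force: 0.8
```

Request:
apply_moves:
  moves:
    - [0, 0, 0, 0.0015, 0, 0.0013, -0.53]
    - [0, 0, 0, 0.0008, 0, 0.0007, -0.53]
    - [0, 0, 0, 0.0008, 0, 0.0007, -0.53]
    - [0, 0, 0, 0, 0, 0, -0.53]
    - [0, 0, 0, 0, 0, 0, -0.53]
    - [0, 0, 0, 0, 0, 0, -0.53]
    - [0, 0, 0, 0, 0, 0, -0.53]
    - [0, 0, 0, 0, 0, 0, -0.53]

```text
clock: 26.13
tcp_pos: [0.6416, 0.0017, 0.0462]
orientation: [-2.849, -0.305, -1.082]
contact_force: [-6.4, -1.1, 2.8]
grip_width: 0.0201
gripper_force: 3.6
```

```bash
python3 - <<'E'
from h import *
plan(.0215,-.024,.0473,42)
im=grab_frame("wrist");cv2.imwrite("pics/w5.png",cv2.resize(im[100:384],(800,444)))
E
```

```text
t 26.13 tcp case [[ 0.0197 -0.0244  0.0462]] q [-0.04  0.57  0.    2.28  3.42  0.44  1.44]
[[ 0.748 -0.001  0.664]
 [-0.003 -1.     0.001]
 [ 0.664 -0.003 -0.748]] [-6.4 -1.1  2.8]
turn units [-0.012  0.063 -0.03 ] shift target-axes [ 0.002  -0.0004  0.0004] shift now-axes [ 0.002  -0.0004  0.0004]
```

View pics/w5.png

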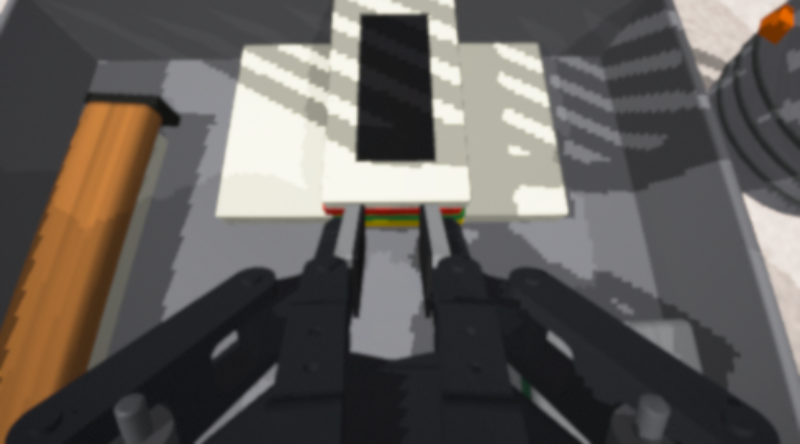

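```bash
python3 - <<'E'
from h import *
o,T=state();c=cam("wrist",o);Ti=np.linalg.inv(T)
f=800/512
for n,u,v,z in[("wL",325,200,.059),("wR",471,198,.059),("rL",323,210,.049),("rR",464,208,.049),("gR",465,217,.039),("yR",462,225,.029)]:
    print(n,tr(Ti,onz(c,[u/f-.5,v/f+100-.5],z)).round(4))
plan(.0,-.026,.085,45)
E
```

```text
t 26.18 tcp case [[ 0.0197 -0.0244  0.0462]] q [-0.04  0.57  0.    2.28  3.42  0.44  1.44]
[[ 0.748 -0.001  0.664]
 [-0.003 -1.     0.001]
 [ 0.664 -0.003 -0.748]] [-7.2 -1.1  2.7]
wL [[0.0266 0.0005 0.059 ]]
wR [[ 0.0273 -0.0518  0.059 ]]
rL [[0.0257 0.0027 0.049 ]]
rR [[ 0.0264 -0.0507  0.049 ]]
gR [[ 0.0254 -0.0526  0.039 ]]
yR [[ 0.0246 -0.0528  0.029 ]]
t 26.18 tcp case [[ 0.0197 -0.0244  0.0462]] q [-0.04  0.57  0.    2.28  3.42  0.44  1.44]
[[ 0.748 -0.001  0.664]
 [-0.003 -1.     0.001]
 [ 0.664 -0.003 -0.748]] [-7.2 -1.1  2.7]
turn units [-0.012  0.563 -0.03 ] shift target-axes [ 0.0135  0.0016 -0.0414] shift now-axes [ 0.011   0.0015 -0.0421]
```

Request:
apply_moves:
  moves:
    - [0, 0, 0, -0.0074, 0, -0.0066, -0.53]
    - [0, 0, 0, -0.0074, 0, -0.0066, -0.53]
    - [0, 0, 0, 0.013, 0.0008, -0.0145, 1]
    - [0, 0, 0, 0.013, 0.0008, -0.0145, 1]
    - [0, 0.56, -0.03, 0, 0, 0, 1]
    - [0, 0, 0, 0, 0, 0, 1]
    - [0, 0, 0, 0, 0, 0, 1]
    - [0, 0, 0, 0, 0, 0, 1]

```text
clock: 26.85
tcp_pos: [0.6244, -0.0037, 0.0864]
orientation: [-2.809, -0.306, -1.168]
contact_force: [0.6, -0.0, 0.4]
grip_width: 0.0856
gripper_force: 0.0
```

```bash
python3 - <<'E'
from h import *
plan(.056,-.0255,.027,45)
E
```

```text
t 26.85 tcp case [[ 0.0018 -0.026   0.0864]] q [-0.02  0.48 -0.    2.35  3.44  0.49  1.44]
[[ 0.705  0.001  0.709]
 [ 0.    -1.     0.001]
 [ 0.709 -0.001 -0.705]] [ 0.6 -0.   0.4]
turn units [-0.014 -0.029  0.   ] shift target-axes [-0.0037 -0.0005  0.0803] shift now-axes [-0.0039 -0.0004  0.0803]
```

Request:
apply_moves:
  moves:
    - [0, 0, 0, -0.001, 0, 0.02, 1]
    - [0, 0, 0, -0.001, 0, 0.02, 1]
    - [0, 0, 0, -0.001, 0, 0.02, 1]
    - [0, 0, 0, -0.001, -0.0004, 0.02, 1]
    - [0, 0, 0, 0, 0, 0, 1]
    - [0, 0, 0, 0, 0, 0, 1]
    - [0, 0, 0, 0, 0, 0, 1]
    - [0, 0, 0, 0, 0, 0, 1]

```text
clock: 27.52
tcp_pos: [0.677, 0.008, 0.0284]
orientation: [-2.808, -0.305, -1.171]
contact_force: [0.2, 0.5, 0.2]
grip_width: 0.0851
gripper_force: 0.0
```

```bash
python3 - <<'E'
from h import *
plan(.056,-.0255,.026,45)
E
```

```text
t 27.52 tcp case [[ 0.0557 -0.0259  0.0284]] q [-0.06  0.66  0.01  2.24  3.39  0.55  1.47]
[[ 0.704  0.001  0.711]
 [-0.    -1.     0.001]
 [ 0.711 -0.001 -0.704]] [0.2 0.5 0.2]
turn units [-0.008 -0.046 -0.   ] shift target-axes [-0.0014 -0.0004  0.0019] shift now-axes [-0.0015 -0.0004  0.0019]
```

Request:
apply_moves:
  moves:
    - [0, 0, 0, -0.0008, 0, 0.0008, 0.6]
    - [0, 0, 0, 0, 0, 0, 0.5]
    - [0, 0, 0, 0, 0, 0, 0.44]
    - [0, 0, 0, 0, 0, 0, 0.4]
    - [0, 0, 0, 0, 0, 0, 0.36]
    - [0, 0, 0, 0, 0, 0, 0.32]
    - [0, 0, 0, 0, 0, 0, 0.28]
    - [0, 0, 0, 0, 0, 0, 0.25]
  grip_force: 20

```text
clock: 28.18
tcp_pos: [0.6776, 0.0077, 0.0269]
orientation: [-2.808, -0.305, -1.172]
contact_force: [0.0, -1.9, 2.2]
grip_width: 0.0537
gripper_force: 20.8
```

Request:
apply_moves:
  moves:
    - [0, 0, 0, 0, 0, 0, 0.23]
    - [0, 0, 0, 0, 0, 0, 0.2]
    - [0, 0, 0, 0, 0, 0, 0.2]
    - [0, 0, 0, 0, 0, 0, 0.2]
    - [0, 0, 0, 0, 0, 0, 0.2]
    - [0, 0, 0, 0, 0, 0, 0.2]
    - [0, 0, 0, 0, 0, 0, 0.2]
    - [0, 0, 0, 0, 0, 0, 0.2]

```text
clock: 28.85
tcp_pos: [0.6776, 0.008, 0.0269]
orientation: [-2.808, -0.305, -1.172]
contact_force: [-2.3, -3.8, 4.1]
grip_width: 0.0539
gripper_force: 21.1
```

```bash
python3 - <<'E'
from h import *
o,T=state();print(o["grip_width"],o["gripper_force"],o["contact_force"])
im=grab_frame("wrist");cv2.imwrite("pics/w6.png",cv2.resize(im[100:384],(800,444)))
E
```

```text
t 28.85 tcp case [[ 0.0563 -0.026   0.0269]] q [-0.06  0.66  0.02  2.23  3.39  0.55  1.47]
[[ 0.703  0.     0.711]
 [-0.    -1.     0.001]
 [ 0.711 -0.001 -0.703]] [-2.3 -3.8  4.1]
0.05390241154898786 21.061863966598082 [-2.30187482 -3.754637    4.14936381]
```

Squeezed to 53.9 mm, the plate width. I'll open, back out along the tool, and check numerically.

Request:
apply_moves:
  moves:
    - [0, 0, 0, 0, 0, 0, 0.4]
    - [0, 0, 0, 0, 0, 0, 0.7]
    - [0, 0, 0, 0, 0, 0, 1]
    - [0, 0, 0, 0, 0, 0, 1]
    - [0, 0, 0, 0.001, 0, -0.02, 1]
    - [0, 0, 0, 0.001, 0, -0.025, 1]
    - [0, 0, 0, 0.001, 0, -0.025, 1]
    - [0, 0, 0, 0.001, 0, -0.01, 1]

```text
clock: 29.57
tcp_pos: [0.623, -0.0037, 0.0869]
orientation: [-2.808, -0.306, -1.171]
contact_force: [0.6, 0.6, -0.2]
grip_width: 0.0854
gripper_force: 0.0
```

Request:
apply_moves:
  moves:
    - [0, 0, 0, 0, 0, 0, 1]
    - [0, 0, 0, 0, 0, 0, 1]
    - [0, 0, 0, 0, 0, 0, 1]
    - [0, 0, 0, 0, 0, 0, 1]
    - [0, 0, 0, 0, 0, 0, 1]
    - [0, 0, 0, 0, 0, 0, 1]
    - [0, 0, 0, 0, 0, 0, 1]
    - [0, 0, 0, 0, 0, 0, 1]

```text
clock: 30.23
tcp_pos: [0.6248, -0.0032, 0.0856]
orientation: [-2.808, -0.306, -1.171]
contact_force: [-0.6, -0.5, -0.1]
grip_width: 0.0853
gripper_force: 0.0
```

```bash
cat > meas.py <<'E'
from h import *
def meas():
    o,T=state();c=cam("wrist",o);im=grab_frame("wrist");cv2.imwrite("pics/m_%d.png"%int(o["clock"]*100),im)
    # rectify front-face plane x=.025 (case): y from +.02 to -.07, z .012...065 at 0.25mm/px ; and top plane
    def warp(fn,W,H):
        uu,vv=np.meshgrid(np.arange(W),np.arange(H));P=fn(uu.ravel(),vv.ravel());q=proj(c,tr(T,P)).astype(np.float32)
        return cv2.remap(im,q[:,0].reshape(H,W),q[:,1].reshape(H,W),cv2.INTER_CUBIC)
    F=warp(lambda u,v:np.c_[u*0+.025,.02-u*.00025,.065-v*.00025],360,212)
    hsv=cv2.cvtColor(F,cv2.COLOR_BGR2HSV).astype(int)
    for n,z in(("white",.054),("red",.044),("green",.034),("yellow",.024)):
        out=[]
        for dz in(-.002,0,.002):
            row=F[int((.065-z-dz)/.00025)-3:int((.065-z-dz)/.00025)+4].mean(0);
            g=np.abs(np.diff(cv2.GaussianBlur(row.astype(np.float32),(1,9),0) if 0 else np.array([np.convolve(row[:,k],np.ones(9)/9,"same") for k in range(3)]).T,axis=0)).sum(1)
            L=g[40:130].argmax()+40;Rr=g[240:340].argmax()+240
            out.append((round(20-L*.25,1),round(20-Rr*.25,1)))
        print(n,"yL,yR",out, F[int((.065-z)/.00025),180])
    cv2.imwrite("pics/F.png",F)
    return o,T,c,im,warp
if __name__=="__main__":
    o,T,c,im,warp=meas()
    # column profile at mid stack down the front: colours vs z in plane
    F=cv2.imread("pics/F.png");print([tuple(int(a) for a in F[v,170:190].mean(0)) for v in range(0,212,8)])
E
python3 meas.py
```

```text
t 30.23 tcp case [[ 0.0023 -0.0257  0.0856]] q [-0.02  0.49 -0.    2.35  3.44  0.49  1.44]
[[ 0.704  0.001  0.71 ]
 [ 0.    -1.     0.001]
 [ 0.71  -0.001 -0.704]] [-0.6 -0.5 -0.1]
white yL,yR [(np.float64(1.0), np.float64(-51.2)), (np.float64(1.0), np.float64(-51.2)), (np.float64(1.0), np.float64(-51.2))] [109 119 168]
red yL,yR [(np.float64(0.8), np.float64(-51.2)), (np.float64(1.0), np.float64(-51.0)), (np.float64(0.8), np.float64(-51.0))] [ 23  64 114]
green yL,yR [(np.float64(1.2), np.float64(-50.8)), (np.float64(1.5), np.float64(-51.2)), (np.float64(1.2), np.float64(-51.0))] [  8 117 110]
yellow yL,yR [(np.float64(-8.2), np.float64(-51.2)), (np.float64(1.8), np.float64(-51.0)), (np.float64(1.8), np.float64(-50.8))] [ 28 104 122]
[(239, 247, 248), (226, 237, 239), (183, 199, 202), (147, 160, 162), (134, 146, 152), (122, 134, 161), (94, 104, 171), (55, 63, 160), (19, 26, 143), (6, 21, 134), (14, 48, 124), (30, 80, 96), (37, 94, 58), (36, 91, 31), (32, 90, 46), (16, 107, 89), (2, 130, 134), (0, 139, 153), (0, 128, 147), (0, 116, 137), (14, 107, 127), (43, 100, 115), (63, 92, 102), (76, 86, 91), (86, 85, 86), (93, 90, 90), (103, 100, 100)]
```

All four plates are flush in y to within about 0.5 mm. I'll finish with gentle fork taps at each level to be sure they're home.

```bash
python3 - <<'E'
from h import *
plan(.002,-.0257,.0173,42)
E
```

```text
t 30.28 tcp case [[ 0.0023 -0.0258  0.0857]] q [-0.02  0.49 -0.    2.35  3.44  0.49  1.44]
[[ 0.704  0.001  0.711]
 [ 0.    -1.     0.001]
 [ 0.711 -0.001 -0.704]] [0.1 0.1 0.6]
turn units [-0.012 -0.547  0.002] shift target-axes [-0.046  -0.0001  0.0506] shift now-axes [-0.0488  0.      0.0479]
```

Request:
apply_moves:
  moves:
    - [0, -0.547, 0, 0, 0, 0, -0.53]
    - [0, 0, 0, -0.0115, 0, 0.0126, -0.53]
    - [0, 0, 0, -0.0115, 0, 0.0126, -0.53]
    - [0, 0, 0, -0.0115, 0, 0.0127, -0.53]
    - [0, 0, 0, -0.0115, 0, 0.0127, -0.53]
    - [0, 0, 0, 0, 0, 0, -0.53]
    - [0, 0, 0, 0, 0, 0, -0.53]
    - [0, 0, 0, 0, 0, 0, -0.53]

```text
clock: 30.95
tcp_pos: [0.6248, -0.0034, 0.0182]
orientation: [-2.845, -0.31, -1.093]
contact_force: [-0.1, -0.5, -0.3]
grip_width: 0.02
gripper_force: 0.0
```

```bash
python3 - <<'E'
from h import *
plan(.0175,-.0257,.0173,42)
E
```

```text
t 30.95 tcp case [[ 0.0023 -0.0258  0.0182]] q [-0.05  0.63  0.02  2.32  3.41  0.55  1.48]
[[ 0.743  0.001  0.67 ]
 [ 0.    -1.     0.001]
 [ 0.67  -0.001 -0.743]] [-0.1 -0.5 -0.3]
turn units [-0.011 -0.008  0.003] shift target-axes [ 0.0107 -0.0001  0.0108] shift now-axes [ 0.0107 -0.0001  0.0108]
```

Request:
apply_moves:
  moves:
    - [0, 0, 0, 0.0022, 0, 0.002, -0.53]
    - [0, 0, 0, 0.0022, 0, 0.002, -0.53]
    - [0, 0, 0, 0.0022, 0, 0.002, -0.53]
    - [0, 0, 0, 0.0022, 0, 0.002, -0.53]
    - [0, 0, 0, 0.0018, 0, 0.0017, -0.53]
    - [0, 0, 0, 0.0015, 0, 0.0013, -0.53]
    - [0, 0, 0, 0.0011, 0, 0.001, -0.53]
    - [0, 0, 0, 0.001, 0, 0.0009, -0.53]

```text
clock: 31.62
tcp_pos: [0.6419, -0.0, 0.0166]
orientation: [-2.848, -0.308, -1.088]
contact_force: [-7.9, -1.6, 3.9]
grip_width: 0.0202
gripper_force: 4.0
```

Request:
apply_moves:
  moves:
    - [0, 0, 0, 0, 0, 0, -0.53]
    - [0, 0, 0, 0, 0, 0, -0.53]
    - [0, 0, 0, -0.0022, 0, -0.0154, -0.53]
    - [0, 0, 0, 0, 0, 0, -0.53]
    - [0, 0, 0, 0.0022, 0, 0.002, -0.53]
    - [0, 0, 0, 0.0022, 0, 0.002, -0.53]
    - [0, 0, 0, 0.0015, 0, 0.0013, -0.53]
    - [0, 0, 0, 0.0015, 0, 0.0013, -0.53]

```text
clock: 32.28
tcp_pos: [0.6419, 0.0007, 0.0272]
orientation: [-2.845, -0.31, -1.092]
contact_force: [-6.7, -0.9, 2.6]
grip_width: 0.0202
gripper_force: 3.5
```

Request:
apply_moves:
  moves:
    - [0, 0, 0, 0.0008, 0, 0.0007, -0.53]
    - [0, 0, 0, 0.0008, 0, 0.0007, -0.53]
    - [0, 0, 0, 0, 0, 0, -0.53]
    - [0, 0, 0, -0.0018, 0, -0.0158, -0.53]
    - [0, 0, 0, 0, 0, 0, -0.53]
    - [0, 0, 0, 0.0022, 0, 0.002, -0.53]
    - [0, 0, 0, 0.0022, 0, 0.002, -0.53]
    - [0, 0, 0, 0.0015, 0, 0.0013, -0.53]

```text
clock: 32.95
tcp_pos: [0.6408, 0.0003, 0.0381]
orientation: [-2.844, -0.31, -1.094]
contact_force: [-0.2, -0.1, 0.5]
grip_width: 0.02
gripper_force: 0.0
```

Request:
apply_moves:
  moves:
    - [0, 0, 0, 0.0015, 0, 0.0013, -0.53]
    - [0, 0, 0, 0.0008, 0, 0.0007, -0.53]
    - [0, 0, 0, 0.0008, 0, 0.0007, -0.53]
    - [0, 0, 0, 0, 0, 0, -0.53]
    - [0, 0, 0, -0.0018, 0, -0.0158, -0.53]
    - [0, 0, 0, 0, 0, 0, -0.53]
    - [0, 0, 0, 0.0022, 0, 0.002, -0.53]
    - [0, 0, 0, 0.0022, 0, 0.002, -0.53]

```text
clock: 33.62
tcp_pos: [0.6387, -0.0003, 0.0488]
orientation: [-2.844, -0.31, -1.094]
contact_force: [-0.3, -0.1, 0.5]
grip_width: 0.0199
gripper_force: 0.0
```

Request:
apply_moves:
  moves:
    - [0, 0, 0, 0.0015, 0, 0.0013, -0.53]
    - [0, 0, 0, 0.0015, 0, 0.0013, -0.53]
    - [0, 0, 0, 0.0008, 0, 0.0007, -0.53]
    - [0, 0, 0, 0.0008, 0, 0.0007, -0.53]
    - [0, 0, 0, 0, 0, 0, -0.53]
    - [0, 0, 0, 0, 0, 0, -0.53]
    - [0, 0, 0, 0, 0, 0, -0.53]
    - [0, 0, 0, 0, 0, 0, -0.53]

```text
clock: 34.28
tcp_pos: [0.6419, 0.0003, 0.0473]
orientation: [-2.848, -0.309, -1.087]
contact_force: [-4.7, -1.4, 1.1]
grip_width: 0.0201
gripper_force: 2.6
```

```bash
python3 - <<'E'
from h import *
plan(0,-.0257,.085,45)
E
```

```text
t 34.28 tcp case [[ 0.0197 -0.0259  0.0473]] q [-0.04  0.57  0.01  2.28  3.43  0.45  1.44]
[[ 0.746  0.     0.666]
 [-0.    -1.     0.001]
 [ 0.666 -0.001 -0.746]] [-4.7 -1.4  1.1]
turn units [-0.008  0.534 -0.002] shift target-axes [ 0.0127 -0.0002 -0.0406] shift now-axes [ 0.0104 -0.0002 -0.0412]
```

Request:
apply_moves:
  moves:
    - [0, 0, 0, -0.0074, 0, -0.0066, -0.53]
    - [0, 0, 0, -0.0074, 0, -0.0066, -0.53]
    - [0, 0, 0, 0.013, 0, -0.0145, -0.53]
    - [0, 0, 0, 0.013, 0, -0.0145, 1]
    - [0, 0.53, 0, 0, 0, 0, 1]
    - [0, 0, 0, 0, 0, 0, 1]
    - [0, 0, 0, 0, 0, 0, 1]
    - [0, 0, 0, 0, 0, 0, 1]

```text
clock: 34.95
tcp_pos: [0.6236, -0.0035, 0.0869]
orientation: [-2.81, -0.306, -1.166]
contact_force: [0.3, -0.8, -0.0]
grip_width: 0.0791
gripper_force: 0.0
```

```bash
python3 meas.py; python3 - <<'E'
from meas import *
o,T,c,im,warp=meas()
# top plane z=.059 : white plate outline: y edges vs x
Tp=warp(lambda u,v:np.c_[.13-v*.00025,.02-u*.00025,u*0+.059],360,440)
g=cv2.GaussianBlur(cv2.cvtColor(Tp,cv2.COLOR_BGR2GRAY).astype(np.float32),(9,9),0)
k=F=cv2.imread("pics/F.png")
# front: z of colour boundaries at left/right columns
for u in(95,130,180,230,270):
    col=cv2.cvtColor(F[:,u-4:u+5].mean(1,keepdims=True).astype(np.uint8),cv2.COLOR_BGR2LAB)[:,0].astype(float)
    b=[int(np.argmax(np.abs(np.convolve(col[a:e,ch],[1]*5+[-1]*5,"same"))[5:-5])+a+5) for a,e,ch in((25,75,1),(65,105,1),(100,140,1),(140,190,2))]
    print(u,[65-.25*x for x in b])
E
```

```text
t 34.95 tcp case [[ 0.0011 -0.0256  0.0869]] q [-0.02  0.48 -0.    2.35  3.45  0.48  1.44]
[[ 0.706  0.001  0.708]
 [ 0.    -1.     0.001]
 [ 0.708 -0.001 -0.706]] [ 0.3 -0.8 -0. ]
white yL,yR [(np.float64(1.0), np.float64(-50.8)), (np.float64(1.0), np.float64(-51.0)), (np.float64(0.8), np.float64(-51.2))] [107 117 165]
red yL,yR [(np.float64(0.8), np.float64(-51.2)), (np.float64(0.8), np.float64(-51.2)), (np.float64(0.8), np.float64(-51.0))] [28 67 94]
green yL,yR [(np.float64(0.5), np.float64(-51.5)), (np.float64(1.0), np.float64(-51.5)), (np.float64(0.8), np.float64(-51.2))] [ 10 106  95]
yellow yL,yR [(np.float64(-10.2), np.float64(-52.0)), (np.float64(-10.5), np.float64(-51.8)), (np.float64(0.2), np.float64(-51.5))] [ 35 100 116]
[(239, 248, 249), (227, 238, 240), (182, 197, 200), (144, 157, 159), (133, 144, 149), (121, 133, 159), (91, 101, 170), (48, 55, 163), (16, 25, 143), (10, 31, 125), (22, 57, 106), (31, 74, 76), (33, 80, 45), (32, 81, 27), (30, 86, 41), (18, 99, 77), (3, 111, 111), (0, 116, 131), (0, 114, 134), (0, 108, 130), (19, 102, 121), (50, 97, 111), (68, 90, 98), (
[... 252 characters left out ...]
float64(1.2), np.float64(-51.0)), (np.float64(1.0), np.float64(-51.2)), (np.float64(0.8), np.float64(-51.2))] [107 117 158]
red yL,yR [(np.float64(0.8), np.float64(-51.2)), (np.float64(0.8), np.float64(-51.2)), (np.float64(0.8), np.float64(-51.0))] [29 77 94]
green yL,yR [(np.float64(0.5), np.float64(-51.8)), (np.float64(1.0), np.float64(-51.5)), (np.float64(0.8), np.float64(-51.2))] [  6 121 121]
yellow yL,yR [(np.float64(-11.0), np.float64(-52.0)), (np.float64(-11.2), np.float64(-51.8)), (np.float64(1.0), np.float64(-51.5))] [ 41 100 117]
95 [53.0, 44.0, 34.75, 24.5]
130 [53.0, 44.25, 35.0, 24.5]
180 [53.25, 44.25, 37.25, 24.25]
230 [51.25, 44.5, 37.25, 23.75]
270 [53.0, 44.25, 37.5, 24.5]
```

Green and yellow shifted by about 0.5 mm during the taps, so I'm doing one more gentle squeeze.

Request:
apply_moves:
  moves:
    - [0, 0.02, 0, -0.0011, 0, 0.0203, 1]
    - [0, 0, 0, -0.0011, 0, 0.0203, 1]
    - [0, 0, 0, -0.0011, 0, 0.0203, 1]
    - [0, 0, 0, -0.0011, 0.0002, 0.0203, 1]
    - [0, 0, 0, 0, 0, 0, 1]
    - [0, 0, 0, 0, 0, 0, 1]
    - [0, 0, 0, 0, 0, 0, 0.8]
    - [0, 0, 0, 0, 0, 0, 0.6]

```text
clock: 35.72
tcp_pos: [0.677, 0.0077, 0.0278]
orientation: [-2.808, -0.305, -1.172]
contact_force: [-0.4, -0.7, 0.7]
grip_width: 0.0685
gripper_force: 0.0
```

Request:
apply_moves:
  moves:
    - [0, 0, 0, 0, 0, 0, 0.5]
    - [0, 0, 0, 0, 0, 0, 0.42]
    - [0, 0, 0, 0, 0, 0, 0.37]
    - [0, 0, 0, 0, 0, 0, 0.33]
    - [0, 0, 0, 0, 0, 0, 0.3]
    - [0, 0, 0, 0, 0, 0, 0.28]
    - [0, 0, 0, 0, 0, 0, 0.26]
    - [0, 0, 0, 0, 0, 0, 0.25]

```text
clock: 36.38
tcp_pos: [0.6775, 0.0078, 0.0274]
orientation: [-2.808, -0.305, -1.172]
contact_force: [-1.6, -1.2, 2.3]
grip_width: 0.0535
gripper_force: 20.7
```

Request:
apply_moves:
  moves:
    - [0, 0, 0, 0, 0, 0, 0.23]
    - [0, 0, 0, 0, 0, 0, 0.22]
    - [0, 0, 0, 0, 0, 0, 0.22]
    - [0, 0, 0, 0, 0, 0, 0.22]
    - [0, 0, 0, 0, 0, 0, 0.3]
    - [0, 0, 0, 0, 0, 0, 0.4]
    - [0, 0, 0, 0, 0, 0, 0.6]
    - [0, 0, 0, 0, 0, 0, 1]

```text
clock: 37.05
tcp_pos: [0.6774, 0.0085, 0.0271]
orientation: [-2.807, -0.306, -1.171]
contact_force: [0.4, -0.3, -0.2]
grip_width: 0.0787
gripper_force: 0.0
```

Request:
apply_moves:
  moves:
    - [0, 0, 0, 0, 0, 0, 1]
    - [0, 0, 0, 0, 0, 0, 1]
    - [0, 0, 0, 0.001, 0, -0.02, 1]
    - [0, 0, 0, 0.001, 0, -0.02, 1]
    - [0, 0, 0, 0.001, 0, -0.02, 1]
    - [0, 0, 0, 0.001, 0, -0.02, 1]
    - [0, 0, 0, 0, 0, 0, 1]
    - [0, 0, 0, 0, 0, 0, 1]

```text
clock: 37.72
tcp_pos: [0.6249, -0.0038, 0.0872]
orientation: [-2.807, -0.305, -1.174]
contact_force: [1.4, -0.1, -0.8]
grip_width: 0.0855
gripper_force: 0.0
```

```bash
python3 - <<'E'
from meas import *
o,T,c,im,warp=meas()
F=cv2.imread("pics/F.png")
for u in(95,130,230,270):
    col=cv2.cvtColor(F[:,u-4:u+5].mean(1,keepdims=True).astype(np.uint8),cv2.COLOR_BGR2LAB)[:,0].astype(float)
    b=[int(np.argmax(np.abs(np.convolve(col[a:e,ch],[1]*5+[-1]*5,"same"))[5:-5])+a+5) for a,e,ch in((25,75,1),(65,105,1),(100,140,1),(140,190,2))]
    print(u,[65-.25*x for x in b])
# lid check from scene camera: compare bystanders and lid with start frames
a=grab_frame("scene");b=grab_frame("top");cv2.imwrite("pics/s9.png",a);cv2.imwrite("pics/t9.png",b)
t0=cv2.imread("pics/t0.png")
for n in["spray","bucket","canister","stain_bottle"]:
    m=np.load(f"m_{n}.npy");s=silhouettes(n,"top")
    if s: v,u=np.nonzero(m);v2,u2=np.nonzero(s[0]["mask"]);print(n,(u2.mean()-u.mean()).round(1),(v2.mean()-v.mean()).round(1))
E
```

```text
t 37.72 tcp case [[ 0.0023 -0.0262  0.0872]] q [-0.02  0.48  0.    2.35  3.44  0.49  1.44]
[[ 0.702  0.001  0.712]
 [ 0.    -1.     0.001]
 [ 0.712 -0.    -0.702]] [ 1.4 -0.1 -0.8]
white yL,yR [(np.float64(0.8), np.float64(-51.2)), (np.float64(0.8), np.float64(-51.5)), (np.float64(0.8), np.float64(-51.5))] [113 125 163]
red yL,yR [(np.float64(0.8), np.float64(-51.2)), (np.float64(0.8), np.float64(-51.2)), (np.float64(0.5), np.float64(-51.2))] [ 21  51 102]
green yL,yR [(np.float64(1.2), np.float64(-51.0)), (np.float64(1.0), np.float64(-51.2)), (np.float64(1.0), np.float64(-51.2))] [  5 114 105]
yellow yL,yR [(np.float64(-10.5), np.float64(-51.8)), (np.float64(1.5), np.float64(-51.5)), (np.float64(1.2), np.float64(-51.2))] [ 32 101 118]
95 [52.25, 42.75, 33.25, 25.5]
130 [52.25, 43.0, 33.75, 23.0]
230 [51.75, 43.25, 33.75, 23.0]
270 [52.25, 45.5, 36.0, 23.0]
spray -0.0 -0.1
bucket 1.0 -0.5
canister 0.4 0.0
stain_bottle 0.5 0.1
```

```bash
python3 - <<'E'
from h import *
a=cv2.imread("pics/s1.png");b=cv2.resize(cv2.imread("pics/s9.png")[60:280,170:370],None,fx=3,fy=2.7,interpolation=0)
for (y0,y1,x0,x1) in((285,345,212,262),(250,300,215,262),(180,250,232,262)):
    r_=cv2.matchTemplate(b[y0-15:y1+15,x0-15:x1+15],a[y0:y1,x0:x1],cv2.TM_CCOEFF_NORMED);_,m,_,l=cv2.minMaxLoc(r_);print(m,(l[0]-15)/3,(l[1]-15)/2.7)
p=np.load("case.npy");T=case_T(*p[:3]);c=cam("scene")
print("px per .02rad",np.diff(proj(c,tr(T,[lidpt(1.08,.26,-.15,0),lidpt(1.1,.26,-.15,0)])),axis=0))
state()
E
```

```text
0.9326673746109009 0.0 0.0
0.99567711353302 0.0 0.0
0.9947142601013184 0.0 0.0
px per .02rad [[ 2.2244531  -0.54196466]]
t 38.07 tcp case [[ 0.0023 -0.0257  0.0857]] q [-0.02  0.49  0.    2.35  3.44  0.49  1.44]
[[ 0.704  0.001  0.71 ]
 [ 0.    -1.     0.002]
 [ 0.71  -0.001 -0.704]] [0.8 0.7 0.5]
```

The lid hasn't moved since it was pressed on its stop, the stack is flush and the bystanders are in place. Handing in.

```bash
python3 -c "
from bench import order
print(order.hand_in())"
```

```text
the job is handed in; nothing more can be done
None
```

I handed the job in at about 38 s: the lid rests on its stop, and the four plates are flush to about 0.5 mm and pushed home, square to the back wall. The spray bottle, bucket, canister and stain bottle have not moved, but I did not measure the brush and soap tin at the end (nothing came near them).

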